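# Change over the sample jars in reverse order

### The job

Move the four sample jars from the rack they stand in to the empty rack, one in each compartment, in reverse order, so that the sample put away last is looked at first: the jar nearest the knob of the old rack goes into the compartment farthest from the knob of the new rack, the next one next to it, and so on, until the jar farthest from the old knob stands nearest the new knob. Keep the jars upright, set them down rather than drop them, and leave all four standing flat in their compartments.

Things in the scene. Friction and masses are not known exactly. Their poses are not given: they have to be found in the camera images.
- bottle_center (a point): sample jar: round bottle of white plastic with a neck and a small grey cap, 76 mm high; body 38 mm across with straight sides from the bottom up to 50 mm, cap 25 mm across. 40 to 85 g, loose. The point is its centre, half-way up (38 mm above its underside); z is up along the jar.
- pot_center (a point): sample jar: squat round pot of white plastic with a grey lid as wide as itself, 54 mm high, the shortest and widest of the four; body 43 mm across up to 38 mm, lid 45 mm across above that. 40 to 85 g, loose. The point is its centre, half-way up (27 mm above its underside); z is up along the jar.
- square_jar_center (a point): sample jar: square jar of white plastic with a round grey cap, 62 mm high; body 38 x 38 mm with straight sides up to 50 mm, cap 32 mm across; its sides start within 9 degrees of parallel to its rack. 40 to 85 g, loose. The point is its centre, half-way up (31 mm above its underside); z is up along the jar.
- footed_vial_center (a point): sample jar: slim vial of white plastic on a wide round foot, 70 mm high; foot 46 mm across and 10 mm high, stem 27 mm across from 10 to 58 mm, grey cap 29 mm across. 40 to 85 g, loose. The point is its centre, half-way up (35 mm above its underside); z is up along the jar.
- seat_bottle: the fixed square wooden seat of the old rack on which the bottle stands at the start; it stays where it is, so it shows where that jar stood in the row. 63 x 66 mm outside, 60 x 60 mm inside, floor 4 mm thick, rim 5 mm above the floor. Origin: centre of its underside, 4 mm below the jar's underside; axes as those of the old rack.
- seat_pot: the fixed square wooden seat of the old rack on which the pot stands at the start; it stays where it is, so it shows where that jar stood in the row. 63 x 66 mm outside, 60 x 60 mm inside, floor 4 mm thick, rim 5 mm above the floor. Origin: centre of its underside, 4 mm below the jar's underside; axes as those of the old rack.
- seat_square_jar: the fixed square wooden seat of the old rack on which the square jar stands at the start; it stays where it is, so it shows where that jar stood in the row. 63 x 66 mm outside, 60 x 60 mm inside, floor 4 mm thick, rim 5 mm above the floor. Origin: centre of its underside, 4 mm below the jar's underside; axes as those of the old rack.
- seat_footed_vial: the fixed square wooden seat of the old rack on which the footed vial stands at the start; it stays where it is, so it shows where that jar stood in the row. 63 x 66 mm outside, 60 x 60 mm inside, floor 4 mm thick, rim 5 mm above the floor. Origin: centre of its underside, 4 mm below the jar's underside; axes as those of the old rack.
- old_rack: wooden rack 294 x 74 mm with the four jars in a row at the start. Round metal knob (24 mm thick, top 44 mm above the underside) 147 mm from the origin at the +x end. Fixed, at any angle. Origin: middle of the row, on the underside, 5 mm above the table; x along the row to the knob, z up. Places at x = -96, -32, 32, 96 mm, y = 0; jar undersides 14 mm above the origin.
- new_rack: like wooden rack, empty, with four compartments 60 x 60 mm inside, rims 5 mm high. Round metal knob (24 mm thick, top 44 mm above the underside) 147 mm from the origin at the +x end. Fixed, at any angle. Origin: middle of the row, on the underside, 5 mm above the table; x along the row to the knob, z up. Places at x = -96, -32, 32, 96 mm, y = 0; jar undersides 14 mm above the origin.
Things that resemble listed ones, but are neither listed nor needed, are in the scene too. Leave any green or yellow look-alike of the part that bears bottle_center alone.

How it is judged:
At the end, for the whole second after the job is handed in: Each jar stands released, upright (within 7 degrees), at rest and flat on the floor (within 4 mm) of the new rack's compartment that mirrors its old place: old place at x in the old rack's frame, new place at -x in the new rack's frame, centre within 14 mm along and across the row (((x of seat_bottle in the frame of old_rack between -0.116 and -0.076 m and x of bottle_center in the frame of new_rack between 0.082 and 0.11 m) or (x of seat_bottle in the frame of old_rack between -0.052 and -0.012 m and x of bottle_center in the frame of new_rack between 0.018 and 0.046 m) or (x of seat_bottle in the frame of old_rack between 0.012 and 0.052 m and x of bottle_center in the frame of new_rack between -0.046 and -0.018 m) or (x of seat_bottle in the frame of old_rack between 0.076 and 0.116 m and x of bottle_center in the frame of new_rack between -0.11 and -0.082 m)) and y of bottle_center in the frame of new_rack between -0.014 and 0.014 m and z of bottle_center in the frame of new_rack between 0.048 and 0.056 m and angle between each of bottle_center, pot_center, square_jar_center, footed_vial_center's own z axis and vertical below 0.12 rad and linear speed of each of bottle, pot, square_jar, footed_vial below 0.02 m/s and ((x of seat_pot in the frame of old_rack between -0.116 and -0.076 m and x of pot_center in the frame of new_rack between 0.082 and 0.11 m) or (x of seat_pot in the frame of old_rack between -0.052 and -0.012 m and x of pot_center in the frame of new_rack between 0.018 and 0.046 m) or (x of seat_pot in the frame of old_rack between 0.012 and 0.052 m and x of pot_center in the frame of new_rack between -0.046 and -0.018 m) or (x of seat_pot in the frame of old_rack between 0.076 and 0.116 m and x of pot_center in the frame of new_rack between -0.11 and -0.082 m)) and y of pot_center in the frame of new_rack between -0.014 and 0.014 m and z of pot_center in the frame of new_rack between 0.037 and 0.045 m and ((x of seat_square_jar in the frame of old_rack between -0.116 and -0.076 m and x of square_jar_center in the frame of new_rack between 0.082 and 0.11 m) or (x of seat_square_jar in the frame of old_rack between -0.052 and -0.012 m and x of square_jar_center in the frame of new_rack between 0.018 and 0.046 m) or (x of seat_square_jar in the frame of old_rack between 0.012 and 0.052 m and x of square_jar_center in the frame of new_rack between -0.046 and -0.018 m) or (x of seat_square_jar in the frame of old_rack between 0.076 and 0.116 m and x of square_jar_center in the frame of new_rack between -0.11 and -0.082 m)) and y of square_jar_center in the frame of new_rack between -0.014 and 0.014 m and z of square_jar_center in the frame of new_rack between 0.041 and 0.049 m and ((x of seat_footed_vial in the frame of old_rack between -0.116 and -0.076 m and x of footed_vial_center in the frame of new_rack between 0.082 and 0.11 m) or (x of seat_footed_vial in the frame of old_rack between -0.052 and -0.012 m and x of footed_vial_center in the frame of new_rack between 0.018 and 0.046 m) or (x of seat_footed_vial in the frame of old_rack between 0.012 and 0.052 m and x of footed_vial_center in the frame of new_rack between -0.046 and -0.018 m) or (x of seat_footed_vial in the frame of old_rack between 0.076 and 0.116 m and x of footed_vial_center in the frame of new_rack between -0.11 and -0.082 m)) and y of footed_vial_center in the frame of new_rack between -0.014 and 0.014 m and z of footed_vial_center in the frame of new_rack between 0.045 and 0.053 m); the robot touches nothing.
It fails at once if a jar is tipped more than 35 degrees (angle between any of bottle_center, pot_center, square_jar_center, footed_vial_center's own z axis and vertical above 0.61 rad).
It fails at once if a jar is dropped: let go more than 25 mm above its standing height ((height (world z) of bottle_center above 0.082 m and contact force between the fingers and bottle below 0.01 N) or (height (world z) of pot_center above 0.071 m and contact force between the fingers and pot below 0.01 N) or (height (world z) of square_jar_center above 0.075 m and contact force between the fingers and square_jar below 0.01 N) or (height (world z) of footed_vial_center above 0.079 m and contact force between the fingers and footed_vial below 0.01 N)).
It also fails if it takes over 112 s, if anything falls off the work surface, if the arm or the gripper's body presses on something with over 40 N, if the wrist force passes 120 N, or if a joint passes its speed limit or range.

### The arm

A 6-joint arm with a two-finger parallel gripper is mounted at the origin on the work surface. World frame = base frame: x ahead of the robot, y to its left, z up, the work surface at z = 0. Lengths are in m, angles in rad, forces in N, time in s.
With the tool pointing down it reaches from about 0.35 to 0.975 m from the base axis. Payload 4.9 kg.
Tool frame: the origin (TCP) lies on the centre line of the jaws, within the pads' length; the fingertips stand 8 mm ahead of it and the grasp point (between the pads) lies 11 mm behind it; z points along the fingers, y is the direction in which the jaws open and shut (so a half turn about z gives the same grasp; the last joint's range is limited). The gripper opens to 85 mm and grips with 20 to 120 N. Pads are 22 mm wide; open, the fingers measure 114 mm over their backs; the gripper's body (76 mm by 85 mm) begins 54 mm behind the grasp point. The pads swing forward as they close: fully open they stand 13 mm farther back than shut.
Start: joints at [-1.286, 0.053, 1.613, -0, 1.476, -0.119], TCP at [0.246, -0.575, 0.204] pointing down, gripper open.
Joint ranges: [-3.01, 3.01], [-1.01, 2.22], [0.06, 2.58], [-1.02, 4.17], [0.09, 2.62], [-3.14, 3.14]. Speed limits (rad/s): [2.57, 2.57, 3.14, 3.14, 3.14, 3.14].

### API

Orientations are given as a rotation vector (axis times angle).
In Python, from station import get_obs, get_image, calibration, finish_job gives the robot as it stands. The module is installed in compiled form; this text tells all that it offers.
- The arm moves only by the shell command python3 -m jog 'ROWS' [FORCE]. ROWS is JSON, a list of rows, each a list of 7 numbers: the shift along the tool's x, y, z in cm, then the turn, a rotation vector about the tool's x, y, z in rad, then the closure in counts, from 0 (fully open) to 255 (shut). In form: [[dx, dy, dz, ax, ay, az, jaw], ...]. A call has 1 to 8 rows; each row is the pose to reach, as a shift and turn from the pose measured when the call began, along the tool's axes at that moment; what a row does not reach only later rows make up. A row lasts 1/12 s, in which the tool goes at most 41.7 mm and 7.16 degrees, less where a joint would pass 70% of its speed; a pose out of reach is approached as far as the arm can. A call with a gripper value outside its range is refused whole. The fingers move at their own pace and stop on an object; FORCE is the grip in N (left out, the last holds). Time passes only in rows, so rows that repeat a pose let the fingers close. It gives the time, the measured TCP pose, the force and the opening at its end, in the units of the state.
- get_obs(): the state, without advancing time (a new reading comes with each control period).
- get_image(name): name is "side" or "top"; returns the picture (384x512x3 uint8, red, green, blue); there is no depth.
- calibration(name): a dict with "vfov" (degrees; the focal length in pixels is half the picture's height over the tangent of half this angle, whatever the lens; pixels are square), "cx", "cy" (the principal point, pixels), "dist_coeffs" ([k1, k2, p1, p2, k3] as OpenCV has them; the pictures are not rectified), "R" (3x3) and "t" (3): a world point X has camera coordinates R X + t. Camera axes: x right, y down, z forward; pixel columns grow to the right and rows downward; lengths in m; the calibration is good to about 2 mm. A picture is of the moment at which its call begins. calibration takes no time and is no camera call.
- finish_job(): hands the job in, once; it reports no verdict.
The state is a dict: "t": time; "q": joint angles; "dq": joint speeds; "effort": joint torques, N m; "tool_pos": TCP position; "tool_rot": TCP orientation; "contact_force": force on the tool from outside, world axes, zero at the start; "wrist_torque": the same for the moment, N m; "opening": finger opening in m.
Only numpy, scipy, OpenCV 4.12 (cv2) and the standard library are available. Lean on these libraries where they do the work, as an engineer would, in place of code of your own. Each camera call takes 0.05 s, during which the arm holds its last target. There are 200 camera calls.

## Working session

There is one attempt and no reset: what is moved stays moved. The work goes in short steps, Python scripts to look and compute and a shell command to move; the robot and the scene stay as the last step left them, time stands still between calls to the robot, and variables do not carry over. Pictures are saved under pics/ and viewed, about 12 in all and at most 16, crops included, and the job is handed in when it is done.

```bash
mkdir -p pics; python3 - <<'E'
from station import *
import cv2
for n in("top","side"):
    c=calibration(n);print(n,{k:(v if not hasattr(v,'tolist') else v.tolist()) for k,v in c.items()})
    im=get_image(n);cv2.imwrite(f"pics/{n}0.png",cv2.resize(im[:,:,::-1],(800,600),interpolation=cv2.INTER_CUBIC));cv2.imwrite(f"{n}_raw.png",im[:,:,::-1])
print(get_obs())
E
```

```text
top {'vfov': 45.61206458394539, 'cx': 258.9208263830265, 'cy': 195.60886537078494, 'dist_coeffs': [-0.011951715037374744, 0.0, 0.0, 0.0, 0.0], 'R': [[0.011609138566918774, -0.9999324719614289, 0.0005286008326349748], [-0.9836096075240256, -0.011514755916613486, -0.1799431865412334], [0.1799371220403571, 0.001569048529205157, -0.9836768626935102]], 't': [0.014800885651789216, 0.5231925643136727, 1.2889187319028983]}
side {'vfov': 55.45710861604658, 'cx': 255.59566003213786, 'cy': 197.29108258493076, 'dist_coeffs': [0.022343516097717564, 0.0, 0.0, 0.0, 0.0], 'R': [[-0.983478661399749, -0.18100030327351613, -0.002934754888049593], [-0.1339428111978635, 0.7385027354959053, -0.660812403783009], [0.12177457000446042, -0.649501808988982, -0.7505453711936866]], 't': [0.5457924743896773, 0.08614161742343616, 1.0377442083083825]}
{'t': 0.1, 'q': array([-1.28599086e+00,  5.33201747e-02,  1.61415342e+00, -1.23273026e-05,
        1.47603033e+00, -1.19027555e-01]), 'dq': array([-0.00081577, -0.00309517, -0.00454462, -0.00029237,  0.00111039,
       -0.00028688]), 'effort': array([-2.04140133e-04, -3.94905603e+01, -3.71362889e+01, -1.44420628e-04,
        3.85385109e-03, -1.08013992e-05]), 'tool_pos': array([ 0.24539578, -0.57413128,  0.20246979]), 'tool_rot': array([-3.07590274e+00, -6.29657876e-01,  2.67612011e-04]), 'contact_force': array([-0.53432474, -0.06926491,  0.19894661]), 'wrist_torque': array([-0.03459101,  0.00584969,  0.02679804]), 'opening': 0.08513659300092608}
```

View pics/top0.png

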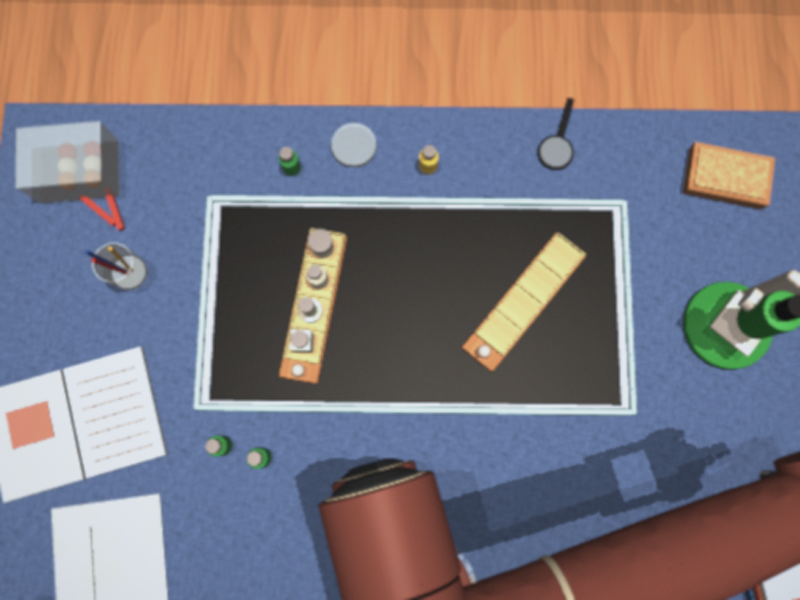

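View pics/side0.png

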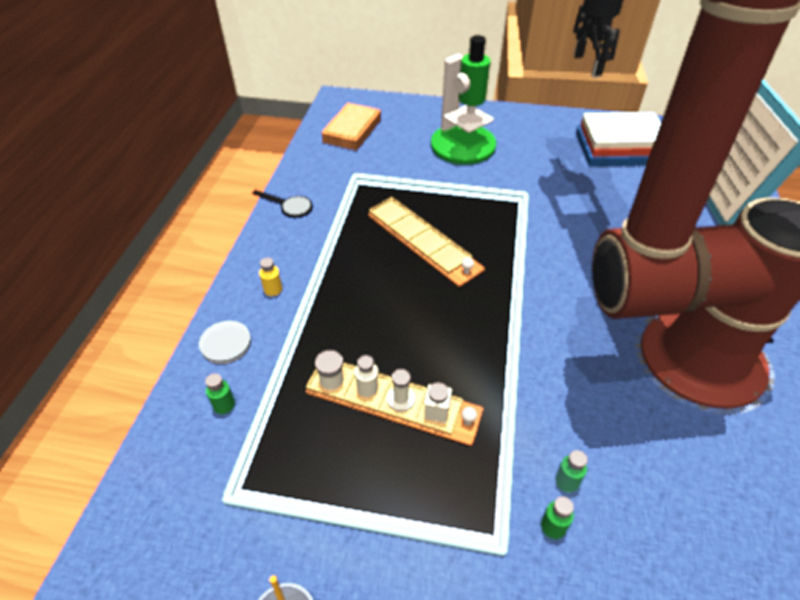

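Both pictures show the old rack on the left, with its knob at about (298,370) in the top view. From the knob, the order is square jar, footed vial, bottle, pot. The new rack is on the right, with its knob at about (485,350).

```bash
cat > h.py <<'E'
import numpy as np,cv2
from station import *
from scipy.spatial.transform import Rotation as Ro
def cam(n):
    c=calibration(n);f=192/np.tan(np.radians(c['vfov']/2))
    return np.array([[f,0,c['cx']],[0,f,c['cy']],[0,0,1]]),np.array(c['dist_coeffs']),np.array(c['R']),np.array(c['t'])
def ray(n,uv,z):
    K,d,R,t=cam(n);p=cv2.undistortPoints(np.float64(uv).reshape(-1,1,2),K,d).reshape(-1,2)
    D=np.c_[p,np.ones(len(p))]@R;o=-R.T@t
    return o+D*((z-o[2])/D[:,2])[:,None]
def pix(n,X):
    K,d,R,t=cam(n);return cv2.projectPoints(np.float64(X).reshape(-1,1,3),cv2.Rodrigues(R)[0],t,K,d)[0].reshape(-1,2)
E
python3 - <<'E'
from h import *
np.set_printoptions(precision=4,suppress=True)
im=cv2.imread("top_raw.png");hsv=cv2.cvtColor(im,cv2.COLOR_BGR2HSV)
wood=cv2.inRange(hsv,(8,90,90),(35,255,255));wood[:, :130]=0;wood[:,400:]=0;wood[:135]=0;wood[258:]=0
yel=cv2.inRange(hsv,(20,60,90),(35,255,255))&wood
print(hsv[150,360],hsv[150,372],hsv[228,312],hsv[228,305],hsv[160,205],hsv[215,192],hsv[237,190])
for nm,lo,hi in(("old",130,250),("new",280,400)):
    for mn,m,z in(("board",wood,.015),("yel",yel,.024)):
        mm=m.copy();mm[:,:lo]=0;mm[:,hi:]=0
        p=np.argwhere(mm)[:,::-1]
        cs=cv2.convexHull(p.astype(np.float32)).reshape(-1,2)
        X=ray("top",cs,z)[:,:2]
        r=cv2.minAreaRect((X*1000).astype(np.float32));print(nm,mn,len(p),r)
top=cv2.resize(im[140:255,170:400],None,fx=3.4,fy=3.4,interpolation=cv2.INTER_CUBIC)
cv2.imwrite("pics/crop1.png",cv2.resize(im[140:250,172:236],None,fx=5.4,fy=5.4,interpolation=cv2.INTER_CUBIC))
s=cv2.imread("side_raw.png");cv2.imwrite("pics/crop2.png",cv2.resize(s[215:290,190:320],None,fx=6,fy=6,interpolation=cv2.INTER_CUBIC))
E
```

```text
[ 23  74 104] [12 23 56] [ 12 108 196] [ 12 135 157] [ 12  29 178] [ 12  30 198] [ 83   4 232]
old board 1018 ((529.3803100585938, 197.09117126464844), (79.6424331665039, 295.91082763671875), 80.65428161621094)
old yel 375 ((547.083251953125, 195.73048400878906), (69.10955047607422, 255.5875701904297), 80.78184509277344)
new board 984 ((541.629150390625, -208.2412872314453), (78.21806335449219, 296.7296447753906), 50.9402961730957)
new yel 352 ((555.09375, -218.81341552734375), (66.03834533691406, 255.89169311523438), 51.02388000488281)
```

View pics/crop1.png

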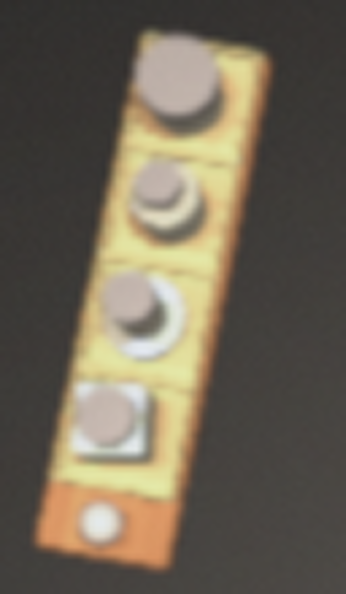

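View pics/crop2.png

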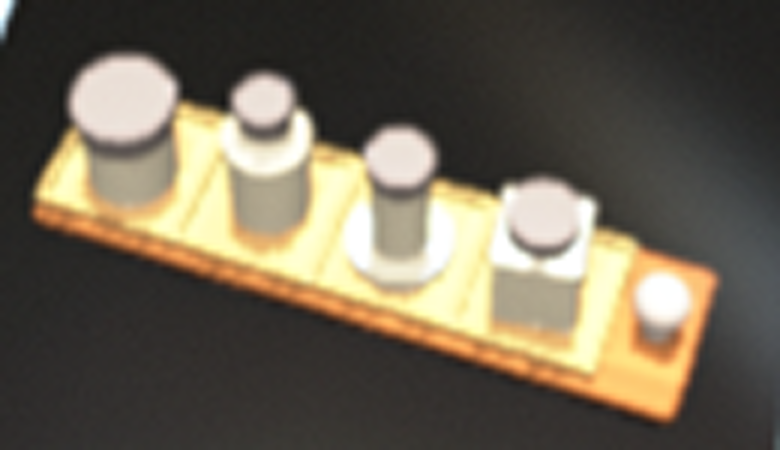

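Top crop: caps at pot (177,75), bottle (158,184), vial (128,297) and square (107,416), with the knob at (100,522). Side crop: (125,95), (263,98), (400,155), (547,212) and (663,295). Next I cast rays from both views and check that they agree.

```bash
python3 - <<'E'
from h import *
np.set_printoptions(precision=4,suppress=True)
T=np.array([(177,75),(158,184),(128,297),(107,416),(100,522)])
S=np.array([(125,95),(263,98),(400,155),(547,212),(663,295)])
T=(T+.5)/5.4-.5+[172,140];S=(S+.5)/6-.5+[190,215]
z=[.073,.095,.089,.081,.049]
def fr(c,a): # frame
    a=np.radians(a);return np.array(c),np.array([[np.cos(a),np.sin(a)],[-np.sin(a),np.cos(a)]])
# rack x dir: toward knob (-x side)
O=fr((.547,.1957),180-0+80.75-80.75) if 0 else None
ko=ray("top",T[4],.049)[0]
im=cv2.imread("top_raw.png");hsv=cv2.cvtColor(im,cv2.COLOR_BGR2HSV)
m=cv2.inRange(hsv,(0,0,170),(180,45,255));m[:215]=0;m[240:]=0;m[:,295:]=m[:,295:];m[:,:295]=0;m[:,330:]=0
p=np.argwhere(m)[:,::-1];kn=ray("top",p.mean(0),.049)[0];print("new knob px",p.mean(0),len(p))
for n,c,k in(("old",(.547,.1957),ko),("new",(.5551,-.2188),kn)):
    d=k[:2]-c;print(n,"knob",k,"dist",np.linalg.norm(d),"ang",np.degrees(np.arctan2(d[1],d[0])))
for nm,t,s,zz in zip("pot bottle vial square knob".split(),T,S,z):
    a=ray("top",t,zz)[0];b=ray("side",s,zz)[0]
    d=ko[:2]-(.547,.1957);e=d/np.linalg.norm(d);w=((a+b)/2)[:2]-(.547,.1957)
    print(nm,a[:2],b[:2],"mean",(a+b)[:2]/2,"in rack",w@e,-w[0]*e[1]+w[1]*e[0])
R=Ro.from_rotvec(get_obs()['tool_rot']).as_matrix();print(R)
E
```

```text
new knob px [309.5 224.5] 32
old knob [0.4015 0.2175 0.049 ] dist 0.14713008241939274 ang 171.48576629112546
new knob [ 0.4395 -0.1263  0.049 ] dist 0.14804752039236516 ang 141.32273897832405
pot [0.6415 0.1816] [0.6401 0.1806] mean [0.6408 0.1811] in rack -0.0949302036664939 0.0005702580679576626
bottle [0.5758 0.1868] [0.5767 0.187 ] mean [0.5763 0.1869] in rack -0.030269602787575078 0.004340088455274653
vial [0.5162 0.2013] [0.5161 0.201 ] mean [0.5161 0.2011] in rack 0.03132751570328302 -0.0007892689147077437
square [0.4542 0.2111] [0.4531 0.2124] mean [0.4536 0.2117] in rack 0.09473197213472 -0.0020309759895850103
knob [0.4015 0.2175] [0.4018 0.2229] mean [0.4017 0.2202] in rack 0.14736266981952093 -0.002678403347226653
[[ 0.9196  0.3929 -0.0005]
 [ 0.3929 -0.9196  0.0018]
 [ 0.0002 -0.0019 -1.    ]]
```

```bash
cat > plan.py <<'E'
import sys
from h import *
A=dict(pot=(.6408,.1811,.046),bottle=(.5763,.1869,.042),vial=(.5161,.2011,.048),square=(.4536,.2117,.042))
P=dict(pot=96,bottle=32,vial=-32,square=-96)
e=np.array([np.cos(np.radians(141)),np.sin(np.radians(141))])
def tgt(nm,which):
    x,y,z=A[nm]
    if which=='new': x,y=np.array([.5551,-.2188])+e*P[nm]/1000
    return np.array([x,y,z]),(-9.2 if which=='old' else -39)
o=get_obs();R=Ro.from_rotvec(o['tool_rot'])
p,yaw=tgt(*sys.argv[1:3]);p[2]+=float(sys.argv[3])/100
Rt=Ro.from_euler('z',yaw,degrees=True)*Ro.from_rotvec([np.pi,0,0])
d=R.inv().apply(p-o['tool_pos'])*100;r=(R.inv()*Rt).as_rotvec()
print("shift cm",d.round(2),"turn",r.round(3),"rows>=",max(np.linalg.norm(d)/4.17,np.degrees(np.linalg.norm(r))/7.16).round(1),"| t",round(o['t'],2),"tcp",o['tool_pos'].round(4),"F",o['contact_force'].round(1),"op",round(o['opening'],4),"q6",o['q'][5].round(2))
E
python3 plan.py pot old 12
```

```text
shift cm [ 66.04 -53.9    3.76] turn [-0.002  0.     0.564] rows>= 20.5 | t 0.1 tcp [ 0.2454 -0.5741  0.2025] F [-0.5 -0.1  0.2] op 0.0851 q6 -0.12
```

```bash
python3 -m jog '[[66,-53.9,0,0,0,0,0],[66,-53.9,0,0,0,0,0],[66,-53.9,0,0,0,0,0],[66,-53.9,0,0,0,0,0],[66,-53.9,0,0,0,0,0],[66,-53.9,0,0,0,0,0],[66,-53.9,0,0,0,0,0],[66,-53.9,0,0,0,0,0]]' 40; python3 plan.py pot old 12
```

```text
t: 0.77
tool_pos: [0.4002, -0.2772, 0.2032]
tool_rot: [-3.076, -0.629, 0.0]
contact_force: [1.9, -0.7, 0.1]
opening: 0.0854
shift cm [ 40.11 -32.71   3.8 ] turn [-0.002  0.     0.564] rows>= 12.4 | t 0.77 tcp [ 0.4002 -0.2772  0.2032] F [ 1.9 -0.7  0.1] op 0.0854 q6 0.41
```

```bash
python3 -m jog '[[40,-32.7,0,0,0,0.56,0],[40,-32.7,0,0,0,0.56,0],[40,-32.7,0,0,0,0.56,0],[40,-32.7,0,0,0,0.56,0],[40,-32.7,0,0,0,0.56,0],[40,-32.7,0,0,0,0.56,0],[40,-32.7,0,0,0,0.56,0],[40,-32.7,0,0,0,0.56,0]]'; python3 plan.py pot old 8
```

```text
t: 1.43
tool_pos: [0.5424, -0.0058, 0.2035]
tool_rot: [-3.13, 0.246, 0.002]
contact_force: [0.3, -0.6, 0.4]
opening: 0.0855
shift cm [  6.81 -19.99   7.77] turn [-0.002  0.001  0.004] rows>= 5.4 | t 1.43 tcp [ 0.5424 -0.0058  0.2035] F [ 0.3 -0.6  0.4] op 0.0855 q6 1.58
```

```bash
python3 -m jog '[[6.8,-20,0,0,0,0,0],[6.8,-20,0,0,0,0,0],[6.8,-20,0,0,0,0,0],[6.8,-20,0,0,0,0,0],[6.8,-20,0,0,0,0,0],[6.8,-20,4,0,0,0,0],[6.8,-20,7.8,0,0,0,0],[6.8,-20,7.8,0,0,0,0]]'; python3 plan.py pot old 0
```

```text
t: 2.1
tool_pos: [0.6347, 0.1813, 0.1152]
tool_rot: [3.13, -0.243, -0.027]
contact_force: [-1.7, -0.8, -3.1]
opening: 0.085
shift cm [ 0.73 -0.1   6.91] turn [0.004 0.017 0.005] rows>= 1.7 | t 2.1 tcp [0.6347 0.1813 0.1152] F [-1.7 -0.8 -3.1] op 0.085 q6 1.89
```

```bash
python3 -m jog '[[0.7,-0.1,1,0,0.017,0,0],[0.7,-0.1,2,0,0.017,0,0],[0.7,-0.1,4,0,0.017,0,0],[0.7,-0.1,5.5,0,0.017,0,0],[0.7,-0.1,6.5,0,0.017,0,0],[0.7,-0.1,6.9,0,0.017,0,0],[0.7,-0.1,6.9,0,0.017,0,0],[0.7,-0.1,6.9,0,0.017,0,0]]'; python3 plan.py pot old 0; python3 - <<'E'
from h import *
s=get_image("side")[215:300,190:320,::-1];t=get_image("top")[130:250,172:262,::-1]
cv2.imwrite("pics/g1.png",np.hstack([cv2.resize(s,(560,366)),cv2.resize(t,(240,366))]))
E
```

```text
t: 2.77
tool_pos: [0.641, 0.1811, 0.0469]
tool_rot: [3.129, -0.243, 0.0]
contact_force: [-0.6, -0.6, -0.3]
opening: 0.085
shift cm [-0.02 -0.    0.09] turn [ 0.003 -0.001  0.005] rows>= 0.0 | t 2.77 tcp [0.641  0.1811 0.0469] F [-0.6 -0.6 -0.3] op 0.085 q6 1.89
```

View pics/g1.png

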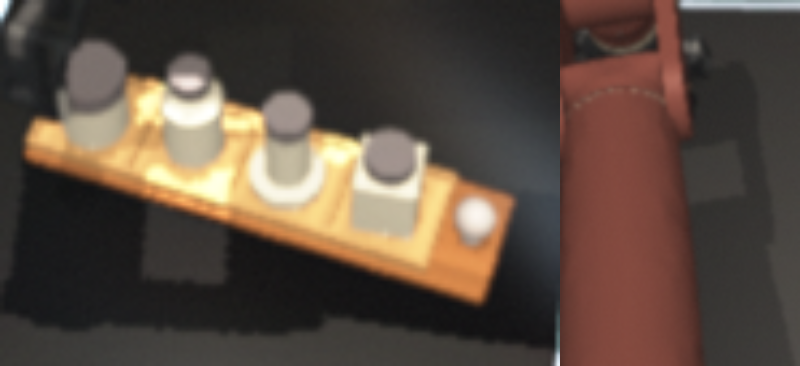

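```bash
python3 - <<'E'
from h import *
s=get_image("side");cv2.imwrite("pics/g2.png",cv2.resize(s[:,:,::-1],(800,600)))
o=get_obs();print(o['tool_pos'],pix("side",[o['tool_pos'],[.6408,.1811,.046]]),pix("top",o['tool_pos']))
E
```

```text
[0.64152254 0.18126457 0.04764639] [[210.75253482 236.25284533]
 [211.09358462 236.60534308]] [[205.4701463  155.77571101]]
```

View pics/g2.png

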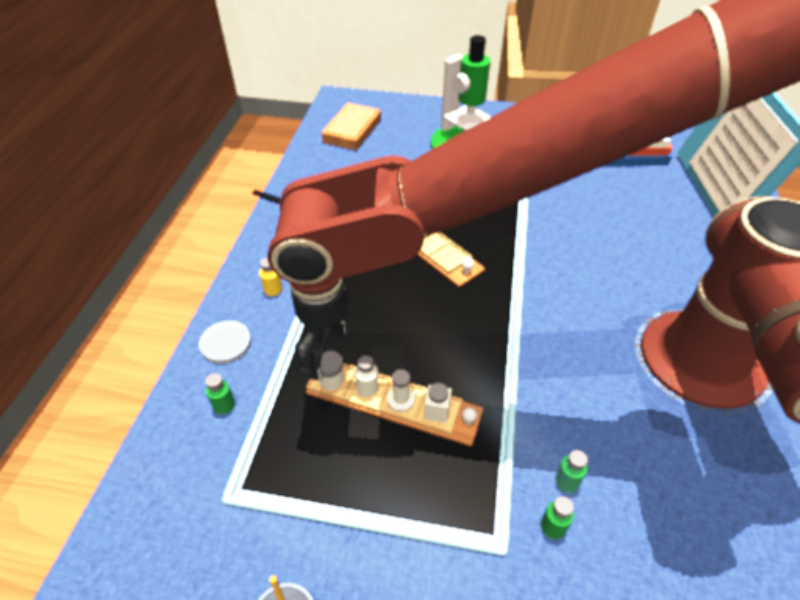

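The gripper appears behind the pot, off to its -y side, rather than around it. I'll zoom in before closing.

```bash
python3 - <<'E'
from h import *
s=get_image("side")[165:275,150:297,::-1].copy();s=cv2.convertScaleAbs(s,alpha=1.3,beta=25)
b=cv2.resize(s,None,fx=5.4,fy=5.4,interpolation=cv2.INTER_CUBIC)
o=get_obs()
R=Ro.from_rotvec(o['tool_rot']).as_matrix();p=o['tool_pos']
for X,c in((p,(0,0,255)),(p+R[:,1]*.0425,(0,255,0)),(p-R[:,1]*.0425,(255,0,0)),(p-R[:,2]*.065,(0,255,255))):
    u=((pix("side",X)[0]-[150,165]+.5)*5.4-.5).astype(int);cv2.circle(b,tuple(u),5,c,2)
cv2.imwrite("pics/g3.png",b)
E
```

```text
(no output)
```

View pics/g3.png

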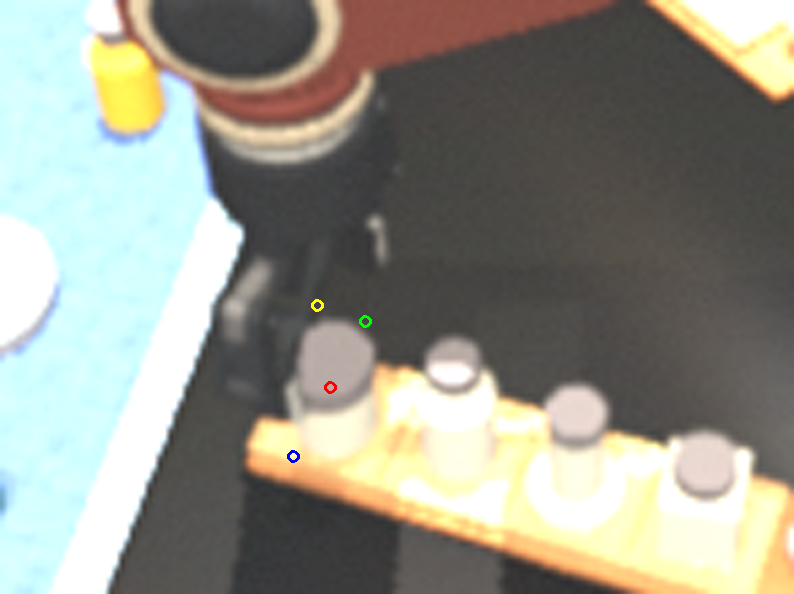

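The projected TCP (red) and jaw points (green, blue) don't match the drawn gripper. The gripper sits about 60 crop px (11 image px) too high or too far toward -y. I'll lift clear, shut the jaws and test the tool reading against the cameras over empty tray.

```bash
python3 -m jog '[[0,0,-4,0,0,0,0],[0,0,-8,0,0,0,0],[0,0,-12,0,0,0,0],[0,0,-12,0,0,0,0],[-10,10,-12,0,0,0,255],[-14,19,-12,0,0,0,255],[-14,19,-12,0,0,0,255],[-14,19,-12,0,0,0,255]]'
python3 -m jog '[[0,0,2,0,0,0,255],[0,0,4,0,0,0,255],[0,0,6,0,0,0,255],[0,0,8,0,0,0,255],[0,0,10,0,0,0,255],[0,0,10,0,0,0,255],[0,0,10,0,0,0,255]]'
python3 - <<'E'
from h import *
o=get_obs();R=Ro.from_rotvec(o['tool_rot']).as_matrix();p=o['tool_pos']+R[:,2]*.008
print(o['tool_pos'],R[:,2],o['q'],pix("side",[0,0,0])*1.5625,pix("top",[0,0,0]))
out=[]
for n in("side","top"):
    u=pix(n,p)[0];print(n,u);x,y=(u.astype(int)-[40,60]).clip(0)
    c=get_image(n)[y:y+120,x:x+80,::-1].copy();c=cv2.convertScaleAbs(c,alpha=1.4,beta=25)
    b=cv2.resize(c,None,fx=5,fy=5,interpolation=cv2.INTER_CUBIC)
    cv2.circle(b,tuple(((u-[x,y]+.5)*5).astype(int)),5,(0,0,255),2);out.append(b)
cv2.imwrite("pics/g4.png",np.hstack(out))
E
```

```text
t: 3.63
tool_pos: [0.5206, 0.0655, 0.168]
tool_rot: [3.129, -0.241, 0.004]
contact_force: [0.2, -1.2, 1.1]
opening: 0.0387
t: 4.22
tool_pos: [0.5201, 0.0652, 0.0675]
tool_rot: [3.129, -0.241, 0.001]
contact_force: [0.1, 0.5, 0.8]
opening: -0.0002
[0.52006367 0.06524976 0.06745844] [ 4.20322398e-04 -3.27439080e-03 -9.99994551e-01] [-0.01529501 -0.06273268  1.96487457 -0.00345611  1.23898225  1.71046108] [[701.43719171 355.9424149 ]] [[264.15388899 380.59100159]]
side [263.64166426 206.42546223]
top [243.6273301  195.67764538]
```

View pics/g4.png

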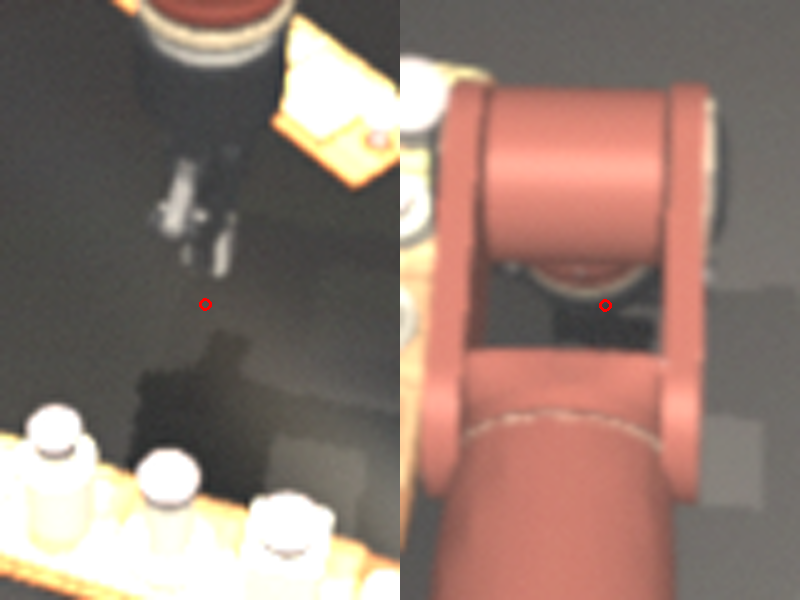

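In the top view the wrist's y agrees with the reading. In the side view the shut tip appears 5 to 6 px above the prediction. A gentle touch on the table will settle the z reading.

```bash
python3 -m jog '[[0,0,2,0,0,0,255],[0,0,3.5,0,0,0,255],[0,0,4.5,0,0,0,255],[0,0,5,0,0,0,255],[0,0,5,0,0,0,255]]'
python3 -m jog '[[0,0,0.2,0,0,0,255],[0,0,0.4,0,0,0,255],[0,0,0.6,0,0,0,255],[0,0,0.7,0,0,0,255],[0,0,0.8,0,0,0,255]]'
python3 - <<'E'
from h import *
o=get_obs();p=o['tool_pos']+[0,0,-.008]
u=pix("side",p)[0];x,y=u.astype(int)-[50,60];c=get_image("side")[y:y+90,x:x+100,::-1]
print(u-[x,y],o['tool_pos'],o['contact_force'])
b=cv2.resize(cv2.LUT(c,(255*(np.arange(256)/255)**.45).astype(np.uint8)),None,fx=6,fy=6,interpolation=cv2.INTER_CUBIC)
cv2.circle(b,tuple(((u-[x,y]+.5)*6).astype(int)),5,(0,0,255),2);cv2.imwrite("pics/g5.png",b)
E
```

```text
t: 4.73
tool_pos: [0.522, 0.0651, 0.0194]
tool_rot: [3.129, -0.241, 0.007]
contact_force: [-0.7, 0.6, 0.3]
opening: -0.0003
t: 5.15
tool_pos: [0.5223, 0.0651, 0.0116]
tool_rot: [3.129, -0.241, 0.008]
contact_force: [-0.1, 0.2, 0.0]
opening: -0.0
[50.64232441 60.68719881] [0.52225225 0.06508449 0.01160341] [-0.1142416   0.24202878  0.01647054]
```

View pics/g5.png

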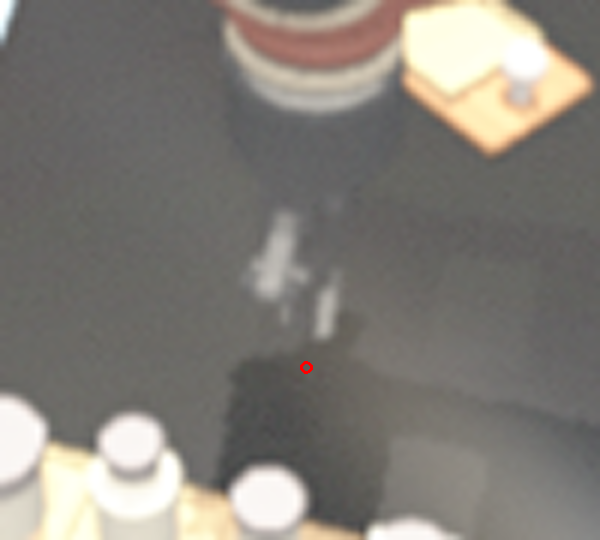

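```bash
python3 -m jog '[[0,0,0.1,0,0,0,255],[0,0,0.2,0,0,0,255],[0,0,0.3,0,0,0,255],[0,0,0.4,0,0,0,255],[0,0,0.4,0,0,0,255]]';python3 -m jog '[[0,0,0.1,0,0,0,255],[0,0,0.2,0,0,0,255],[0,0,0.2,0,0,0,255]]'
```

```text
t: 5.62
tool_pos: [0.5219, 0.065, 0.0071]
tool_rot: [3.129, -0.241, 0.006]
contact_force: [0.5, -0.2, 1.2]
opening: -0.0003
t: 5.87
tool_pos: [0.5216, 0.065, 0.0048]
tool_rot: [3.129, -0.241, 0.005]
contact_force: [0.1, -0.0, -0.9]
opening: -0.0002
```

No contact even at TCP z = 0.0048, when the tips should touch at 0.008. I'll continue carefully.

```bash
for i in 1 2; do python3 -m jog '[[0,0,0.15,0,0,0,255],[0,0,0.3,0,0,0,255],[0,0,0.45,0,0,0,255],[0,0,0.45,0,0,0,255]]' | egrep "pos|force"; done
```

```text
tool_pos: [0.5213, 0.065, -0.0002]
contact_force: [-0.5, 0.9, 0.2]
tool_pos: [0.521, 0.065, -0.0051]
contact_force: [-0.1, -0.0, -0.6]
```

```bash
for i in 1 2 3; do python3 -m jog '[[0,0,0.15,0,0,0,255],[0,0,0.3,0,0,0,255],[0,0,0.3,0,0,0,255]]' | egrep "pos|force"; done
```

```text
tool_pos: [0.5207, 0.065, -0.0086]
contact_force: [0.4, 0.4, 0.1]
tool_pos: [0.5204, 0.065, -0.0119]
contact_force: [0.3, 0.7, 0.2]
tool_pos: [0.5201, 0.065, -0.0154]
contact_force: [0.3, 0.0, 0.3]
```

```bash
for i in 1 2 3 4; do python3 -m jog '[[0,0,0.15,0,0,0,255],[0,0,0.3,0,0,0,255],[0,0,0.3,0,0,0,255]]' | egrep "pos|force"; done
```

```text
tool_pos: [0.5197, 0.065, -0.0188]
contact_force: [-0.2, -0.1, -0.3]
tool_pos: [0.5194, 0.065, -0.0222]
contact_force: [0.4, -0.4, 0.1]
tool_pos: [0.5197, 0.065, -0.0227]
contact_force: [-9.1, -0.7, 17.1]
tool_pos: [0.5197, 0.065, -0.0227]
contact_force: [-12.0, -0.2, 20.9]
```

Contact came at a reading of -0.0227, so the true z is about 30 mm above the reading here. With the tip known to be on the table, the side view now gives its true xy.

```bash
python3 - <<'E'
from h import *
o=get_obs();p=o['tool_pos']+[0,0,-.008+.0307]
u=pix("side",p)[0];x,y=u.astype(int)-[50,65];c=get_image("side")[y:y+90,x:x+100,::-1]
print((x,y),u,o['tool_pos'],o['q'],Ro.from_rotvec(o['tool_rot']).as_matrix())
b=cv2.resize(cv2.LUT(c,(255*(np.arange(256)/255)**.4).astype(np.uint8)),None,fx=6.6,fy=6.6,interpolation=cv2.INTER_CUBIC)
for q,cl in ((p,(0,0,255)),(p+[0,0,.065],(0,255,255)),(p+[0,0,.13],(255,0,255))):
  cv2.circle(b,tuple(((pix("side",q)[0]-[x,y]+.5)*6.6).astype(int)),4,cl,1)
cv2.imwrite("pics/g6.png",b)
E
```

```text
(np.int64(213), np.int64(154)) [263.5065537  219.56487417] [ 0.51968449  0.0649914  -0.02274988] [-0.01546189  0.07731615  1.99818446 -0.00437857  1.07227386  1.71060361] [[ 0.98827591 -0.1525511  -0.00623643]
 [-0.15257611 -0.98828461 -0.00374967]
 [-0.00559135  0.00465724 -0.99997352]]
```

View pics/g6.png

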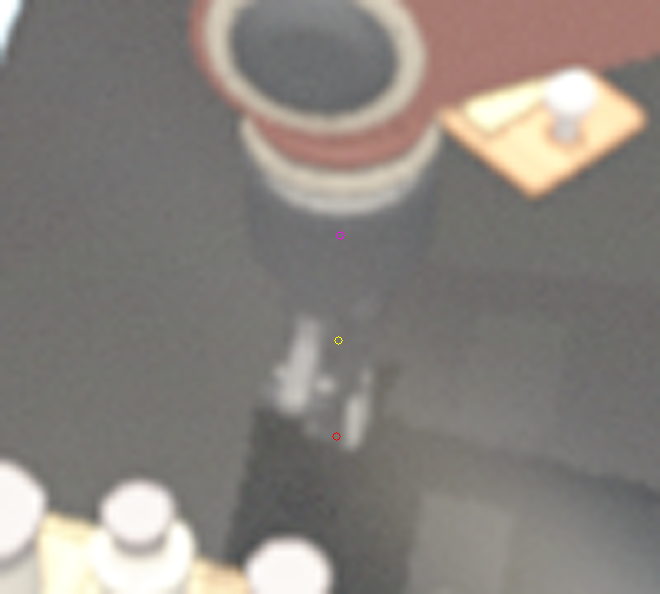

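With a +30.7 mm z correction the tip, axis and xy all line up, so the z reading is 30.5 mm low. I'll use that bias and go back to the pot.

```bash
sed -i 's|^p,yaw=.*|&;p[2]-=.0305|' plan.py
python3 -m jog '[[0,0,-4,0,0,0,255],[0,0,-8,0,0,0,255],[0,0,-12,0,0,0,0],[0,0,-15,0,0,0,0],[0,0,-15,0,0,0,0]]'; python3 plan.py pot old 8
```

```text
t: 8.75
tool_pos: [0.5258, 0.0655, 0.1361]
tool_rot: [3.129, -0.24, 0.014]
contact_force: [0.8, 0.4, 1.5]
opening: 0.0357
shift cm [  9.56 -13.18   4.11] turn [ 0.003 -0.009  0.007] rows>= 4.0 | t 8.75 tcp [0.5258 0.0655 0.1361] F [0.8 0.4 1.5] op 0.0357 q6 1.71
```

```bash
python3 -m jog '[[3,-4,0,0,0,0,0],[6,-8,0,0,0,0,0],[9.6,-13.2,0,0,-0.01,0,0],[9.6,-13.2,0,0,-0.01,0,0],[9.6,-13.2,2,0,-0.01,0,0],[9.6,-13.2,4.1,0,-0.01,0,0],[9.6,-13.2,4.1,0,-0.01,0,0]]'; python3 plan.py pot old 3
```

```text
t: 9.33
tool_pos: [0.638, 0.1813, 0.0893]
tool_rot: [3.128, -0.238, -0.016]
contact_force: [-0.6, 0.3, -1.1]
opening: 0.0856
shift cm [ 0.33 -0.05  4.37] turn [0.006 0.01  0.008] rows>= 1.1 | t 9.33 tcp [0.638  0.1813 0.0893] F [-0.6  0.3 -1.1] op 0.0856 q6 1.89
```

```bash
python3 -m jog '[[0.3,0,1.5,0,0.01,0,0],[0.3,0,3,0,0.01,0,0],[0.3,0,4.3,0,0.01,0,0],[0.3,0,4.4,0,0.01,0,0],[0.3,0,4.4,0,0.01,0,0]]'; python3 plan.py pot old 0; python3 - <<'E'
from h import *
o=get_obs();p=o['tool_pos']+[0,0,.0305];R=Ro.from_rotvec(o['tool_rot']).as_matrix()
x,y=155,175;c=get_image("side")[y:y+85,x:x+110,::-1]
b=cv2.resize(cv2.LUT(c,(255*(np.arange(256)/255)**.5).astype(np.uint8)),None,fx=7,fy=7,interpolation=cv2.INTER_CUBIC)
for q,cl in ((p,(0,0,255)),(p+R[:,1]*.0425,(0,255,0)),(p-R[:,1]*.0425,(255,0,0))):
  cv2.circle(b,tuple(((pix("side",q)[0]-[x,y]+.5)*7).astype(int)),4,cl,1)
cv2.imwrite("pics/g7.png",b)
E
```

```text
t: 9.75
tool_pos: [0.6394, 0.1803, 0.0441]
tool_rot: [3.126, -0.239, -0.004]
contact_force: [0.1, 0.3, -0.2]
opening: 0.0853
shift cm [ 0.13 -0.12  2.86] turn [0.006 0.002 0.008] rows>= 0.7 | t 9.75 tcp [0.6394 0.1803 0.0441] F [ 0.1  0.3 -0.2] op 0.0853 q6 1.89
```

View pics/g7.png

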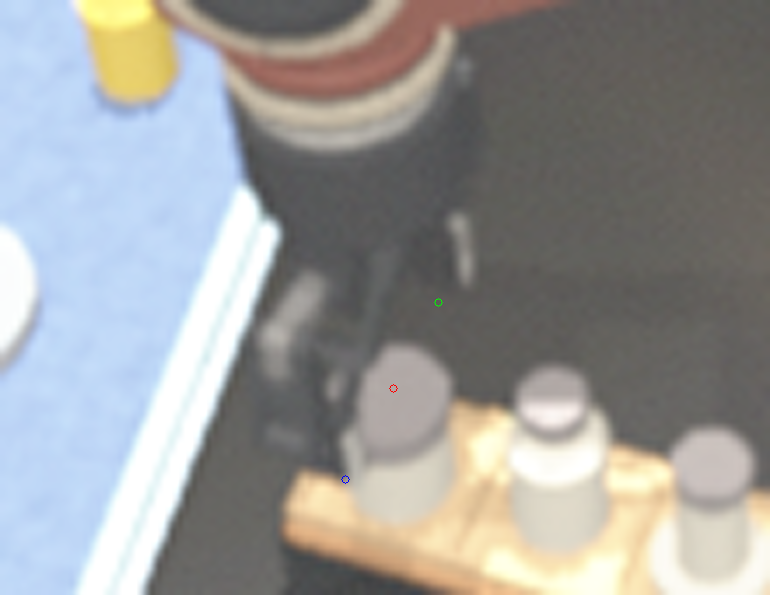

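The near finger shows at about (305,400) and the far one at about (455,255). Against the expected spots, the jaws look yawed about 15 to 18° clockwise. I'll take that out with a -0.27 rad turn before closing on the pot. Round jars tolerate the remaining error.

```bash
sed -i "s|(-9.2 if which=='old' else -39)|(6.3 if which=='old' else -23.5)|" plan.py
python3 -m jog '[[0,0,0,0,0,-0.1,0],[0,0,0,0,0,-0.2,0],[0.1,-0.1,0,0,0,-0.27,0],[0.1,-0.1,1,0,0,-0.27,0],[0.1,-0.1,2,0,0,-0.27,0],[0.1,-0.1,2.8,0,0,-0.27,0],[0.1,-0.1,2.8,0,0,-0.27,0],[0.1,-0.1,2.8,0,0,-0.27,0]]'; python3 plan.py pot old 0;python3 - <<'E'
from h import *
o=get_obs();p=o['tool_pos']+[0,0,.0305];R=Ro.from_rotvec(o['tool_rot']).as_matrix()
x,y=155,175;c=get_image("side")[y:y+85,x:x+110,::-1]
b=cv2.resize(cv2.LUT(c,(255*(np.arange(256)/255)**.5).astype(np.uint8)),None,fx=7,fy=7,interpolation=cv2.INTER_CUBIC)
cv2.imwrite("pics/g8.png",b)
E
```

```text
t: 10.47
tool_pos: [0.6405, 0.1809, 0.0159]
tool_rot: [3.13, 0.183, -0.006]
contact_force: [0.5, -0.3, -0.6]
opening: 0.0853
shift cm [ 0.04 -0.01  0.04] turn [0.006 0.004 0.007] rows>= 0.1 | t 10.47 tcp [0.6405 0.1809 0.0159] F [ 0.5 -0.3 -0.6] op 0.0853 q6 1.62
```

View pics/g8.png

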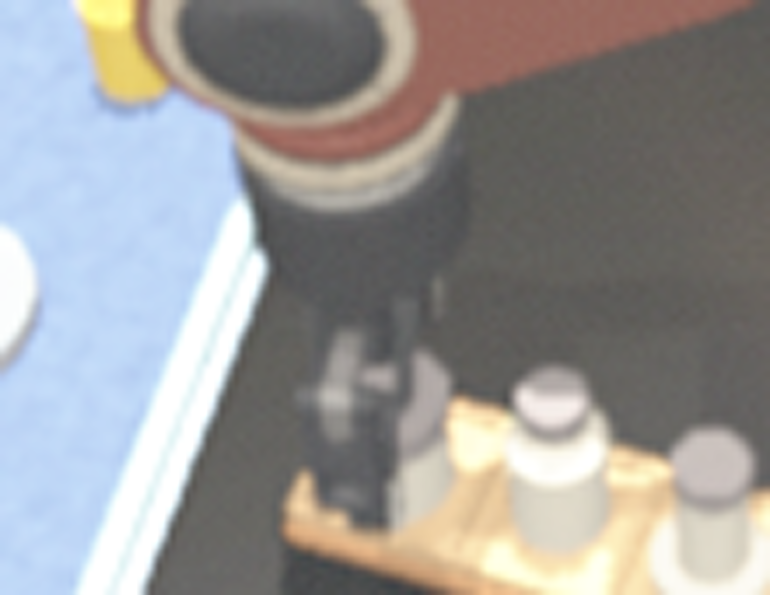

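The near finger now stands in front of the pot, with its tip at about (355,525), matching the prediction. Now I close.

```bash
python3 -m jog '[[0,0,0,0,0,0,255],[0,0,0,0,0,0,255],[0,0,0,0,0,0,255],[0,0,0,0,0,0,255],[0,0,0,0,0,0,255],[0,0,0,0,0,0,255],[0,0,0,0,0,0,255],[0,0,0,0,0,0,255]]' 40; python3 -m jog '[[0,0,-0.5,0,0,0,255],[0,0,-1,0,0,0,255],[0,0,-2,0,0,0,255],[0,0,-4,0,0,0,255],[0,0,-7,0,0,0,255],[0,0,-10,0,0,0,255],[0,0,-12,0,0,0,255],[0,0,-12,0,0,0,255]]';python3 plan.py pot new 12
```

```text
t: 11.18
tool_pos: [0.6417, 0.1811, 0.0174]
tool_rot: [3.131, 0.183, -0.002]
contact_force: [0.3, -0.6, 2.3]
opening: 0.0437
t: 11.85
tool_pos: [0.6454, 0.1825, 0.1452]
tool_rot: [3.132, 0.184, 0.016]
contact_force: [0.6, 0.7, -0.2]
opening: 0.0437
shift cm [-20.37  31.92   0.93] turn [ 0.002 -0.011  0.527] rows>= 9.1 | t 11.85 tcp [0.6454 0.1825 0.1452] F [ 0.6  0.7 -0.2] op 0.0437 q6 1.62
```

The grip reads 43.7 mm, which fits the pot. Now I carry it over.

```bash
python3 -m jog '[[-1,1.5,0,0,0,0.03,255],[-3,4.5,0,0,0,0.12,255],[-5,8,0,0,0,0.22,255],[-7.5,12,0,0,0,0.32,255],[-10,16,0,0,0,0.42,255],[-12.5,20,0,0,0,0.5,255],[-15,23.5,0,0,0,0.527,255],[-17,26.5,0,0,0,0.527,255]]';python3 plan.py pot new 12
python3 -m jog '[[0,0,0,0,0,0,255]]'>/dev/null; python3 plan.py pot new 5
```

```text
t: 12.52
tool_pos: [0.5114, -0.0909, 0.1441]
tool_rot: [3.074, -0.64, 0.015]
contact_force: [0.7, -0.3, -0.4]
opening: 0.0441
shift cm [-0.15  7.42  0.86] turn [-0.001 -0.01  -0.   ] rows>= 1.8 | t 12.52 tcp [ 0.5114 -0.0909  0.1441] F [ 0.7 -0.3 -0.4] op 0.0441 q6 1.66
shift cm [-0.09  6.83  7.81] turn [ 0.002 -0.009 -0.006] rows>= 2.5 | t 12.6 tcp [ 0.5084 -0.0958  0.1434] F [ 0.5  0.1 -1.2] op 0.044 q6 1.66
```

```bash
python3 -m jog '[[-0.1,2.5,0,0,0,0,255],[-0.1,5,0,0,0,0,255],[-0.1,6.8,0,0,0,0,255],[-0.1,6.8,1.5,0,-0.01,0,255],[-0.1,6.8,3.5,0,-0.01,0,255],[-0.1,6.8,6,0,-0.01,0,255],[-0.1,6.8,7.8,0,-0.01,0,255],[-0.1,6.8,7.8,0,-0.01,0,255]]';python3 plan.py pot new 0.15
```

```text
t: 13.27
tool_pos: [0.4767, -0.1553, 0.0596]
tool_rot: [-3.073, 0.649, 0.019]
contact_force: [-0.8, -0.1, -1.0]
opening: 0.0436
shift cm [0.52 0.12 4.25] turn [ 0.001  0.012 -0.006] rows>= 1.0 | t 13.27 tcp [ 0.4767 -0.1553  0.0596] F [-0.8 -0.1 -1. ] op 0.0436 q6 1.53
```

```bash
python3 -m jog '[[0.5,0.1,0.7,0,0.01,0,255],[0.5,0.1,1.5,0,0.01,0,255],[0.5,0.1,2.3,0,0.01,0,255],[0.5,0.1,2.8,0,0.01,0,255],[0.5,0.1,3.3,0,0.01,0,255],[0.5,0.1,3.3,0,0.01,0,255],[0.5,0.1,3.3,0,0.01,0,255]]';python3 plan.py pot new 0.15
```

```text
t: 13.85
tool_pos: [0.4806, -0.1582, 0.0266]
tool_rot: [3.073, -0.649, -0.003]
contact_force: [-0.3, -0.3, -0.2]
opening: 0.0436
shift cm [0.   0.02 0.96] turn [ 0.001  0.002 -0.006] rows>= 0.2 | t 13.85 tcp [ 0.4806 -0.1582  0.0266] F [-0.3 -0.3 -0.2] op 0.0436 q6 1.52
```

```bash
python3 -m jog '[[0,0,0.2,0,0,0,255],[0,0,0.4,0,0,0,255],[0,0,0.6,0,0,0,255],[0,0,0.75,0,0,0,255],[0,0,0.85,0,0,0,255],[0,0,0.85,0,0,0,255]]';python3 plan.py pot new 0.15
```

```text
t: 14.35
tool_pos: [0.4803, -0.158, 0.0178]
tool_rot: [3.073, -0.649, -0.004]
contact_force: [0.1, 0.2, -0.1]
opening: 0.0439
shift cm [0.03 0.02 0.08] turn [ 0.001  0.002 -0.006] rows>= 0.1 | t 14.35 tcp [ 0.4803 -0.158   0.0178] F [ 0.1  0.2 -0.1] op 0.0439 q6 1.52
```

```bash
python3 -m jog '[[0,0,0.1,0,0,0,255],[0,0,0.2,0,0,0,255],[0,0,0.3,0,0,0,255],[0,0,0.3,0,0,0,255]]'
```

```text
t: 14.68
tool_pos: [0.4811, -0.1584, 0.0174]
tool_rot: [3.073, -0.649, -0.004]
contact_force: [-5.7, 2.6, 13.4]
opening: 0.0438
```

The pot landed at the same reading (0.0174) it was picked at. Now I release it, rise and head for the bottle.

```bash
python3 -m jog '[[0,0,-0.1,0,0,0,255],[0,0,-0.1,0,0,0,0],[0,0,-0.1,0,0,0,0],[0,0,-0.1,0,0,0,0],[0,0,-0.1,0,0,0,0],[0,0,-0.1,0,0,0,0],[0,0,-0.1,0,0,0,0],[0,0,-0.1,0,0,0,0]]';python3 -m jog '[[0,0,-2,0,0,0,0],[0,0,-5,0,0,0,0],[0,0,-9,0,0,0,0],[0,0,-12,0,0,0,0],[0,0,-12,0,0,0,0]]';python3 plan.py bottle old 12
```

```text
t: 15.35
tool_pos: [0.481, -0.1584, 0.0182]
tool_rot: [3.073, -0.649, -0.004]
contact_force: [0.5, 0.1, 0.1]
opening: 0.0852
t: 15.77
tool_pos: [0.4857, -0.1605, 0.1464]
tool_rot: [3.069, -0.648, 0.016]
contact_force: [0.6, -0.1, 0.9]
opening: 0.0854
shift cm [ -5.76 -35.44   1.35] turn [ 0.005 -0.01  -0.526] rows>= 8.6 | t 15.77 tcp [ 0.4857 -0.1605  0.1464] F [ 0.6 -0.1  0.9] op 0.0854 q6 1.52
```

```bash
python3 -m jog '[[-1,-4,0,0,0,-0.1,0],[-1.5,-8,0,0,0,-0.2,0],[-2,-12,0,0,0,-0.3,0],[-3,-16,0,0,0,-0.4,0],[-4,-20,0,0,0,-0.5,0],[-5,-24,0,0,0,-0.526,0],[-5.2,-28,0,0,0,-0.526,0],[-5.5,-31,0,0,0,-0.526,0]]';python3 -m jog '[[0,0,0,0,0,0,0]]'>/dev/null;python3 plan.py bottle old 6
```

```text
t: 16.43
tool_pos: [0.5607, 0.1484, 0.1446]
tool_rot: [3.13, 0.175, 0.014]
contact_force: [-0.3, -1.2, 0.9]
opening: 0.0857
shift cm [ 1.81 -3.25  7.27] turn [ 0.005 -0.009  0.007] rows>= 2.0 | t 16.52 tcp [0.5614 0.1528 0.1442] F [-1.   0.9  0.5] op 0.0852 q6 1.6
```

```bash
python3 -m jog '[[1,-1.6,0,0,0,0,0],[1.8,-3.2,0,0,0,0,0],[1.8,-3.2,0,0,0,0,0],[1.8,-3.2,1,0,-0.01,0,0],[1.8,-3.2,3,0,-0.01,0,0],[1.8,-3.2,5,0,-0.01,0,0],[1.8,-3.2,5,0,-0.01,0,0],[1.8,-3.2,5,0,-0.01,0,0]]';python3 plan.py bottle old 0; python3 - <<'E'
from h import *
np.set_printoptions(precision=4,suppress=True)
im=get_image("top")[:,:,::-1].copy();cv2.imwrite("top1.png",im);hsv=cv2.cvtColor(im,cv2.COLOR_BGR2HSV)
# pot lid in new rack: low saturation blob
m=cv2.inRange(hsv,(0,0,90),(180,60,255));m[:140]=0;m[240:]=0;m[:,:290]=0;m[:,385:]=0
n,l,s,c=cv2.connectedComponentsWithStats(m)
e=np.array([np.cos(np.radians(141)),np.sin(np.radians(141))])
for i in range(1,n):
    if s[i,4]>8:
        a=ray("top",c[i],.073)[0];w=a[:2]-(.5551,-.2188);print(s[i],c[i],a,"rack",w@e,e[0]*w[1]-e[1]*w[0])
E
```

```text
t: 17.18
tool_pos: [0.5743, 0.185, 0.0919]
tool_rot: [3.13, 0.181, -0.008]
contact_force: [-0.1, 0.1, 1.0]
opening: 0.0851
shift cm [ 0.27 -0.21  8.04] turn [0.006 0.006 0.006] rows>= 1.9 | t 17.18 tcp [0.5743 0.185  0.0919] F [-0.1  0.1  1. ] op 0.0851 q6 1.65
[313 202  17  16 208] [321.0913 209.4231] [ 0.4803 -0.1571  0.073 ] rack 0.09696878678126931 -0.0008875246792096267
[306 221   8   7  43] [309.1628 224.186 ] [ 0.4375 -0.1227  0.073 ] rack 0.15185461180883672 -0.000715983735075601
```

The pot stands at (97, -1) mm in the new rack, where (96, 0) is ideal. Next the bottle.

```bash
python3 -m jog '[[0.3,-0.2,1,0,0,0,0],[0.3,-0.2,3,0,0,0,0],[0.3,-0.2,5,0,0,0,0],[0.3,-0.2,6.5,0,0,0,0],[0.3,-0.2,7.5,0,0.005,0,0],[0.3,-0.2,7.9,0,0.005,0,0],[0.3,-0.2,7.9,0,0.005,0,0],[0.3,-0.2,7.9,0,0.005,0,0]]';python3 plan.py bottle old 0;python3 -m jog '[[0,0,0,0,0,0,255],[0,0,0,0,0,0,255],[0,0,0,0,0,0,255],[0,0,0,0,0,0,255],[0,0,0,0,0,0,255],[0,0,0,0,0,0,255],[0,0,0,0,0,0,255],[0,0,0,0,0,0,255]]' 40; python3 -m jog '[[0,0,-0.5,0,0,0,255],[0,0,-1,0,0,0,255],[0,0,-2,0,0,0,255],[0,0,-4,0,0,0,255],[0,0,-7,0,0,0,255],[0,0,-10,0,0,0,255],[0,0,-12.5,0,0,0,255],[0,0,-12.5,0,0,0,255]]';python3 plan.py bottle new 12
```

```text
t: 17.9
tool_pos: [0.579, 0.1875, 0.0157]
tool_rot: [3.131, 0.181, 0.007]
contact_force: [0.4, 0.4, 0.2]
opening: 0.0852
shift cm [-0.28  0.03  0.41] turn [ 0.006 -0.004  0.006] rows>= 0.1 | t 17.9 tcp [0.579  0.1875 0.0157] F [0.4 0.4 0.2] op 0.0852 q6 1.65
t: 18.57
tool_pos: [0.5797, 0.1876, 0.0166]
tool_rot: [3.131, 0.181, 0.009]
contact_force: [-0.8, -0.3, 4.5]
opening: 0.0367
t: 19.23
tool_pos: [0.5828, 0.1891, 0.1495]
tool_rot: [3.133, 0.181, 0.028]
contact_force: [-0.1, 0.1, 0.3]
opening: 0.0366
shift cm [-9.73 37.9   1.8 ] turn [-0.    -0.018  0.526] rows>= 9.4 | t 19.23 tcp [0.5828 0.1891 0.1495] F [-0.1  0.1  0.3] op 0.0366 q6 1.65
```

```bash
python3 -m jog '[[-0.5,1.5,0,0,0,0.03,255],[-1.2,4.5,0,0,0,0.12,255],[-2,8,0,0,0,0.22,255],[-3,12,0,0,0,0.32,255],[-4.2,16.5,0,0,0,0.42,255],[-5.5,21,0,0,0,0.5,255],[-6.7,26,0,0,0,0.526,255],[-7.5,29,0,0,0,0.526,255]]';python3 -m jog '[[0,0,0,0,0,0,255]]'>/dev/null; python3 plan.py bottle new 5.5
```

```text
t: 19.9
tool_pos: [0.541, -0.1006, 0.148]
tool_rot: [-3.074, 0.643, -0.025]
contact_force: [1.4, 0.7, -0.9]
opening: 0.0366
shift cm [2.82 8.72 8.09] turn [-0.001 -0.015 -0.01 ] rows>= 2.9 | t 19.98 tcp [ 0.5389 -0.1071  0.1471] F [-0.2  0.9 -0.9] op 0.0367 q6 1.66
```

```bash
python3 -m jog '[[1,3,0,0,0,0,255],[2,6,0,0,0,0,255],[3.1,8.7,0,0,0,0,255],[3.1,8.7,1,0,-0.015,-0.01,255],[3.1,8.7,3,0,-0.015,-0.01,255],[3.1,8.7,5.5,0,-0.015,-0.01,255],[3.1,8.7,7,0,-0.015,-0.01,255],[3.1,8.7,7,0,-0.015,-0.01,255]]';python3 -m jog '[[0,0,0,0,0,0,255]]'>/dev/null;python3 plan.py bottle new 0.5
```

```text
t: 20.65
tool_pos: [0.5286, -0.1973, 0.0714]
tool_rot: [-3.071, 0.64, 0.016]
contact_force: [-0.8, 0.4, -1.4]
opening: 0.0367
shift cm [0.35 0.1  5.42] turn [-0.002  0.013 -0.001] rows>= 1.3 | t 20.73 tcp [ 0.528  -0.1968  0.0707] F [ 0.9 -0.3 -0.6] op 0.037 q6 1.49
```

```bash
python3 -m jog '[[0.5,0.1,1,0,0.013,0,255],[0.65,0.1,2,0,0.013,0,255],[0.65,0.1,3,0,0.013,0,255],[0.65,0.1,4,0,0.013,0,255],[0.65,0.1,4.6,0,0.013,0,255],[0.65,0.1,4.8,0,0.013,0,255],[0.65,0.1,4.8,0,0.013,0,255],[0.65,0.1,4.8,0,0.013,0,255]]';python3 plan.py bottle new 0.5
```

```text
t: 21.4
tool_pos: [0.5332, -0.2001, 0.0228]
tool_rot: [-3.074, 0.641, -0.002]
contact_force: [-0.1, 0.9, -0.8]
opening: 0.0368
shift cm [-0.33 -0.01  0.63] turn [-0.002 -0.001 -0.001] rows>= 0.2 | t 21.4 tcp [ 0.5332 -0.2001  0.0228] F [-0.1  0.9 -0.8] op 0.0368 q6 1.49
```

```bash
python3 -m jog '[[0,0,0.2,0,0,0,255],[0,0,0.35,0,0,0,255],[0,0,0.5,0,0,0,255],[0,0,0.6,0,0,0,255],[0,0,0.7,0,0,0,255],[0,0,0.7,0,0,0,255]]'
```

```text
t: 21.9
tool_pos: [0.5334, -0.2001, 0.0165]
tool_rot: [-3.074, 0.641, -0.001]
contact_force: [-2.3, 1.6, 3.7]
opening: 0.0368
```

The bottle touched down at 0.0165, and it was picked at 0.0166. I release it and go to the vial.

```bash
python3 -m jog '[[0,0,0,0,0,0,0],[0,0,0,0,0,0,0],[0,0,0,0,0,0,0],[0,0,0,0,0,0,0],[0,0,0,0,0,0,0],[0,0,0,0,0,0,0]]';python3 -m jog '[[0,0,-2,0,0,0,0],[0,0,-5,0,0,0,0],[0,0,-9,0,0,0,0],[0,0,-13,0,0,0,0],[0,0,-13,0,0,0,0],[0,0,-13,0,0,0,0]]';python3 plan.py vial old 12
```

```text
t: 22.4
tool_pos: [0.5333, -0.2001, 0.0164]
tool_rot: [-3.074, 0.641, -0.001]
contact_force: [-0.1, 0.5, 0.4]
opening: 0.0852
t: 22.9
tool_pos: [0.5354, -0.2015, 0.1506]
tool_rot: [3.075, -0.641, 0.013]
contact_force: [0.6, -0.1, -0.7]
opening: 0.0856
shift cm [-17.86 -36.13   1.22] turn [ 0.001 -0.008 -0.521] rows>= 9.7 | t 22.9 tcp [ 0.5354 -0.2015  0.1506] F [ 0.6 -0.1 -0.7] op 0.0856 q6 1.49
```

```bash
python3 -m jog '[[-2,-4,0,0,0,-0.1,0],[-4,-8,0,0,0,-0.2,0],[-6,-12,0,0,0,-0.3,0],[-8,-16,0,0,0,-0.4,0],[-10,-20,0,0,0,-0.5,0],[-12,-24,0,0,0,-0.52,0],[-14,-28,0,0,0,-0.52,0],[-16,-32,0,0,0,-0.52,0]]';python3 -m jog '[[0,0,0,0,0,0,0]]'>/dev/null;python3 plan.py vial old 6
```

```text
t: 23.57
tool_pos: [0.5161, 0.1343, 0.1477]
tool_rot: [3.134, 0.171, 0.008]
contact_force: [1.3, 0.6, 0.4]
opening: 0.0854
shift cm [ 0.88 -6.04  6.86] turn [ 0.    -0.002  0.006] rows>= 2.2 | t 23.65 tcp [0.5142 0.1401 0.1461] F [ 0.1 -0.2 -0.3] op 0.0853 q6 1.58
```

```bash
python3 -m jog '[[0.5,-3,0,0,0,0,0],[0.9,-6,0,0,0,0,0],[0.9,-6,0,0,0,0,0],[0.9,-6,1,0,0,0,0],[0.9,-6,3,0,0,0,0],[0.9,-6,4.5,0,0,0,0],[0.9,-6,4.5,0,0,0,0],[0.9,-6,4.5,0,0,0,0]]';python3 -m jog '[[0,0,0,0,0,0,0]]'>/dev/null;python3 plan.py vial old 0; python3 - <<'E'
from h import *
np.set_printoptions(precision=4,suppress=True)
im=get_image("top")[:,:,::-1].copy();hsv=cv2.cvtColor(im,cv2.COLOR_BGR2HSV)
m=cv2.inRange(hsv,(0,0,90),(180,60,255));m[:140]=0;m[240:]=0;m[:,:290]=0;m[:,385:]=0
n,l,s,c=cv2.connectedComponentsWithStats(m)
e=np.array([np.cos(np.radians(141)),np.sin(np.radians(141))])
for i in range(1,n):
    if s[i,4]>8:
      for z in(.05,.073,.095):
        a=ray("top",c[i],z)[0];w=a[:2]-(.5551,-.2188);print(s[i],z,"rack",w@e,e[0]*w[1]-e[1]*w[0])
E
```

```text
t: 24.32
tool_pos: [0.5148, 0.1993, 0.0986]
tool_rot: [3.136, 0.179, -0.003]
contact_force: [0.1, 0.2, 0.1]
opening: 0.0851
shift cm [ 0.12 -0.23  8.15] turn [0.001 0.002 0.003] rows>= 2.0 | t 24.4 tcp [0.5153 0.1987 0.099 ] F [-0.2  0.3 -0.1] op 0.0855 q6 1.69
[328 187  14  14 155] 0.05 rack 0.030172632129024105 -9.08466872633646e-05
[328 187  14  14 155] 0.073 rack 0.03597845833647174 -0.0003191095474617267
[328 187  14  14 155] 0.095 rack 0.04153185731750859 -0.0005374479354775773
[313 202  17  16 209] 0.05 rack 0.0923404660590871 -0.00074231725084168
[313 202  17  16 209] 0.073 rack 0.09705647364062181 -0.0009591596591835075
[313 202  17  16 209] 0.095 rack 0.10156743741426366 -0.0011665741367278756
[306 221   8   7  44] 0.05 rack 0.1479975572882166 -0.00026732142961793937
[306 221   8   7  44] 0.073 rack 0.15173788129110385 -0.000492490640752713
[306 221   8   7  44] 0.095 rack 0.15531558251125688 -0.0007078698861859856
```

The bottle blob (cap and shoulder together) sits at x of about 36 mm, where 32 is ideal. Next the vial.

```bash
python3 -m jog '[[0.1,-0.2,1,0,0,0,0],[0.1,-0.2,3,0,0,0,0],[0.1,-0.2,5,0,0,0,0],[0.1,-0.2,6.5,0,0,0,0],[0.1,-0.2,7.5,0,0,0,0],[0.1,-0.2,8,0,0,0,0],[0.1,-0.2,8,0,0,0,0],[0.1,-0.2,8,0,0,0,0]]';python3 plan.py vial old 0;python3 -m jog '[[0,0,0,0,0,0,255],[0,0,0,0,0,0,255],[0,0,0,0,0,0,255],[0,0,0,0,0,0,255],[0,0,0,0,0,0,255],[0,0,0,0,0,0,255],[0,0,0,0,0,0,255],[0,0,0,0,0,0,255]]' 40; python3 -m jog '[[0,0,-0.5,0,0,0,255],[0,0,-1,0,0,0,255],[0,0,-2,0,0,0,255],[0,0,-4,0,0,0,255],[0,0,-7,0,0,0,255],[0,0,-10,0,0,0,255],[0,0,-12.5,0,0,0,255],[0,0,-12.5,0,0,0,255]]';python3 plan.py vial new 12
```

```text
t: 25.12
tool_pos: [0.5163, 0.2007, 0.0194]
tool_rot: [3.136, 0.178, -0.002]
contact_force: [-0.7, -0.1, -0.4]
opening: 0.0854
shift cm [-0.01 -0.04  0.19] turn [0.001 0.001 0.003] rows>= 0.0 | t 25.12 tcp [0.5163 0.2007 0.0194] F [-0.7 -0.1 -0.4] op 0.0854 q6 1.69
t: 25.78
tool_pos: [0.5167, 0.2008, 0.02]
tool_rot: [3.136, 0.178, -0.0]
contact_force: [0.0, -1.0, 4.1]
opening: 0.0273
t: 26.45
tool_pos: [0.5206, 0.202, 0.1529]
tool_rot: [-3.135, -0.178, -0.018]
contact_force: [1.4, 0.5, 0.7]
opening: 0.0275
shift cm [ 0.89 44.48  1.52] turn [-0.004 -0.011  0.524] rows>= 10.7 | t 26.45 tcp [0.5206 0.202  0.1529] F [1.4 0.5 0.7] op 0.0275 q6 1.69
```

```bash
python3 -m jog '[[0,1.5,0,0,0,0.03,255],[0.1,4.5,0,0,0,0.12,255],[0.2,8.5,0,0,0,0.22,255],[0.3,12.5,0,0,0,0.32,255],[0.4,17,0,0,0,0.42,255],[0.5,21.5,0,0,0,0.5,255],[0.6,26,0,0,0,0.524,255],[0.8,30,0,0,0,0.524,255]]';python3 -m jog '[[0,0,0,0,0,0,255]]'>/dev/null; python3 plan.py vial new 5.5
```

```text
t: 27.12
tool_pos: [0.5607, -0.0888, 0.1529]
tool_rot: [-3.071, 0.641, -0.017]
contact_force: [0.9, 0.2, -0.1]
opening: 0.0279
shift cm [ 7.47 12.42  8.11] turn [-0.004 -0.012 -0.008] rows>= 4.0 | t 27.2 tcp [ 0.5611 -0.095   0.1532] F [ 0.1  1.  -0.4] op 0.0276 q6 1.69
```

```bash
python3 -m jog '[[2,3,0,0,0,0,255],[4,6.5,0,0,0,0,255],[6,10,0,0,0,0,255],[7.5,12.4,0,0,0,-0.008,255],[7.5,12.4,1,0,-0.01,-0.008,255],[7.5,12.4,3,0,-0.01,-0.008,255],[7.5,12.4,5,0,-0.01,-0.008,255],[7.5,12.4,5,0,-0.01,-0.008,255]]';python3 -m jog '[[0,0,0,0,0,0,255]]'>/dev/null;python3 plan.py vial new 0.5
```

```text
t: 27.87
tool_pos: [0.5768, -0.2365, 0.0981]
tool_rot: [-3.069, 0.638, 0.01]
contact_force: [-0.7, 0.5, -2.9]
opening: 0.0273
shift cm [0.54 0.22 7.5 ] turn [-0.006  0.01   0.001] rows>= 1.8 | t 27.95 tcp [ 0.5764 -0.2355  0.0975] F [-0.2  0.   0.5] op 0.0272 q6 1.47
```

```bash
python3 -m jog '[[0.3,0.2,1,0,0.005,0,255],[0.5,0.2,2.5,0,0.01,0,255],[0.5,0.2,4,0,0.01,0,255],[0.5,0.2,5.5,0,0.01,0,255],[0.5,0.2,6.5,0,0.01,0,255],[0.5,0.2,7,0,0.01,0,255],[0.5,0.2,7,0,0.01,0,255],[0.5,0.2,7,0,0.01,0,255]]';python3 plan.py vial new 0.2
```

```text
t: 28.62
tool_pos: [0.5802, -0.2388, 0.0281]
tool_rot: [-3.071, 0.637, -0.004]
contact_force: [-0.0, 0.3, -0.1]
opening: 0.0277
shift cm [-0.01  0.03  0.86] turn [-0.006 -0.001  0.001] rows>= 0.2 | t 28.62 tcp [ 0.5802 -0.2388  0.0281] F [-0.   0.3 -0.1] op 0.0277 q6 1.47
```

```bash
python3 -m jog '[[0,0,0.2,0,0,0,255],[0,0,0.4,0,0,0,255],[0,0,0.6,0,0,0,255],[0,0,0.75,0,0,0,255],[0,0,0.85,0,0,0,255],[0,0,0.9,0,0,0,255],[0,0,0.9,0,0,0,255]]'
```

```text
t: 29.2
tool_pos: [0.5807, -0.2389, 0.02]
tool_rot: [-3.071, 0.637, -0.005]
contact_force: [-1.8, 0.8, 4.8]
opening: 0.0272
```

The vial landed at 0.0200, the same as its pick reading. I release it and go to the square jar.

```bash
python3 -m jog '[[0,0,0,0,0,0,0],[0,0,0,0,0,0,0],[0,0,0,0,0,0,0],[0,0,0,0,0,0,0],[0,0,0,0,0,0,0],[0,0,0,0,0,0,0]]';python3 -m jog '[[0,0,-2,0,0,0,0],[0,0,-5,0,0,0,0],[0,0,-9,0,0,0,0],[0,0,-13,0,0,0,0],[0,0,-13,0,0,0,0],[0,0,-13,0,0,0,0]]';python3 -m jog '[[-2,-3,0,0,0,-0.1,0],[-4,-6,0,0,0,-0.2,0],[-6,-9,0,0,0,-0.3,0],[-8,-12,0,0,0,-0.4,0],[-11,-16,0,0,0,-0.5,0],[-14,-20,0,0,0,-0.52,0],[-14,-20,0,0,0,-0.52,0]]';python3 plan.py square old 12
```

```text
t: 29.7
tool_pos: [0.5805, -0.2389, 0.0198]
tool_rot: [-3.071, 0.637, -0.005]
contact_force: [-0.0, 0.4, 0.3]
opening: 0.0852
t: 30.2
tool_pos: [0.5823, -0.2407, 0.1543]
tool_rot: [-3.073, 0.638, -0.016]
contact_force: [0.3, 0.8, -0.4]
opening: 0.0856
t: 30.78
tool_pos: [0.5307, 0.0026, 0.1513]
tool_rot: [-3.134, -0.18, -0.01]
contact_force: [-0.1, 0.3, 0.2]
opening: 0.0856
shift cm [ -5.28 -21.65   1.99] turn [-0.002 -0.007  0.005] rows>= 5.4 | t 30.78 tcp [0.5307 0.0026 0.1513] F [-0.1  0.3  0.2] op 0.0856 q6 1.32
```

```bash
python3 -m jog '[[-1,-4,0,0,0,0,0],[-2,-8,0,0,0,0,0],[-3,-12,0,0,0,0,0],[-4,-16,0,0,0,0,0],[-5,-20,0,0,0,0,0],[-5.3,-21.6,1,0,0,0,0],[-5.3,-21.6,4,0,0,0,0],[-5.3,-21.6,5,0,0,0,0]]';python3 -m jog '[[0,0,0,0,0,0,0],[0,0,0,0,0,0,0]]'>/dev/null;python3 plan.py square old 0
```

```text
t: 31.45
tool_pos: [0.45, 0.2116, 0.0964]
tool_rot: [-3.136, -0.184, 0.001]
contact_force: [-1.0, -0.4, -0.5]
opening: 0.0857
shift cm [ 0.63 -0.04  8.22] turn [0.    0.006 0.007] rows>= 2.0 | t 31.62 tcp [0.4479 0.2106 0.0937] F [0.5 0.4 0.4] op 0.0852 q6 1.74
```

```bash
python3 - <<'E'
from h import *
np.set_printoptions(precision=4,suppress=True)
im=get_image("top")[:,:,::-1].copy();hsv=cv2.cvtColor(im,cv2.COLOR_BGR2HSV)
# square jar yaw from first picture: bright white body+cap blob
im0=cv2.imread("top_raw.png");h0=cv2.cvtColor(im0,cv2.COLOR_BGR2HSV);m=cv2.inRange(h0,(0,0,150),(180,50,255));m[:209]=0;m[227:]=0;m[:,:183]=0;m[:,202:]=0
p=np.argwhere(m)[:,::-1];X=ray("top",cv2.convexHull(p.astype(np.float32)).reshape(-1,2),.069)[:,:2]
print(cv2.minAreaRect((X*1000).astype(np.float32)))
b=im[150:240,270:400];cv2.imwrite("pics/n1.png",cv2.resize(b,None,fx=6,fy=6,interpolation=cv2.INTER_CUBIC))
E
```

```text
((453.33831787109375, 211.14891052246094), (37.397151947021484, 39.68581008911133), 0.6764818429946899)
```

View pics/n1.png

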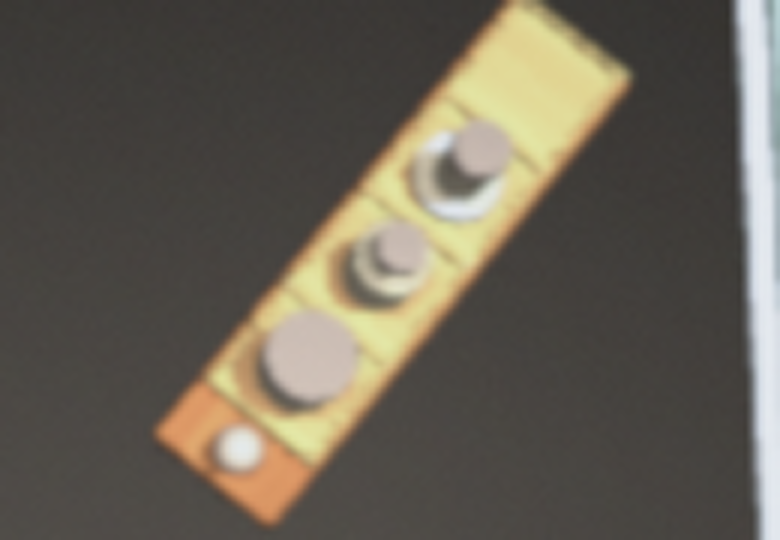

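The new rack holds the pot at (310,357), the bottle cap at (400,247) and the vial cap at (482,150), all standing in their compartments. The square jar is turned about 9° CCW from its rack, so I turn the jaws partway to meet it.

```bash
python3 -m jog '[[0.6,0,1,0,0,-0.06,0],[0.6,0,3,0,0,-0.12,0],[0.6,0,5,0,0.005,-0.12,0],[0.6,0,6.5,0,0.005,-0.12,0],[0.6,0,7.5,0,0.005,-0.12,0],[0.6,0,7.9,0,0.005,-0.12,0],[0.6,0,7.9,0,0.005,-0.12,0],[0.6,0,7.9,0,0.005,-0.12,0]]';python3 plan.py square old 0;python3 -m jog '[[0,0,0,0,0,0,255],[0,0,0,0,0,0,255],[0,0,0,0,0,0,255],[0,0,0,0,0,0,255],[0,0,0,0,0,0,255],[0,0,0,0,0,0,255],[0,0,0,0,0,0,255],[0,0,0,0,0,0,255]]' 40; python3 -m jog '[[0,0,-0.5,0,0,0,255],[0,0,-1,0,0,0,255],[0,0,-2,0,0,0,255],[0,0,-4,0,0,0,255],[0,0,-7,0,0,0,255],[0,0,-10,0,0,0,255],[0,0,-12.5,0,0,0,255],[0,0,-12.5,0,0,0,255]]';python3 plan.py square new 12
```

```text
t: 32.33
tool_pos: [0.4561, 0.2115, 0.0175]
tool_rot: [-3.119, -0.37, -0.006]
contact_force: [-0.5, -0.7, -0.3]
opening: 0.0853
shift cm [-0.24 -0.08  0.59] turn [-0.    -0.004  0.126] rows>= 1.0 | t 32.33 tcp [0.4561 0.2115 0.0175] F [-0.5 -0.7 -0.3] op 0.0853 q6 1.62
t: 33.0
tool_pos: [0.4568, 0.2118, 0.0187]
tool_rot: [-3.119, -0.37, -0.008]
contact_force: [-1.9, -0.5, 4.9]
opening: 0.0426
t: 33.67
tool_pos: [0.4601, 0.2128, 0.1513]
tool_rot: [-3.117, -0.37, -0.026]
contact_force: [1.0, 0.3, 0.4]
opening: 0.0424
shift cm [ 4.95 51.8   2.03] turn [-0.006 -0.016  0.646] rows>= 12.5 | t 33.67 tcp [0.4601 0.2128 0.1513] F [1.  0.3 0.4] op 0.0424 q6 1.62
```

The grip reads 42.5 mm on a 38 mm square, so the jar is held skewed. I'll look before carrying it.

```bash
python3 - <<'E'
from h import *
o=get_obs();p=o['tool_pos']+[0,0,.0305];u=pix("side",p)[0].astype(int);x,y=u-[45,45]
c=get_image("side")[y:y+85,x:x+95,::-1]
cv2.imwrite("pics/s1.png",cv2.resize(cv2.LUT(c,(255*(np.arange(256)/255)**.6).astype(np.uint8)),None,fx=7,fy=7,interpolation=cv2.INTER_CUBIC))
for a in(0,90):
  r=np.radians(a);print(a,(pix("side",p+.02*np.array([np.cos(r),np.sin(r),0]))[0]-pix("side",p)[0])*7)
E
```

```text
0 [-61.74216558  -8.92131787]
90 [-8.74300884 49.96884044]
```

View pics/s1.png

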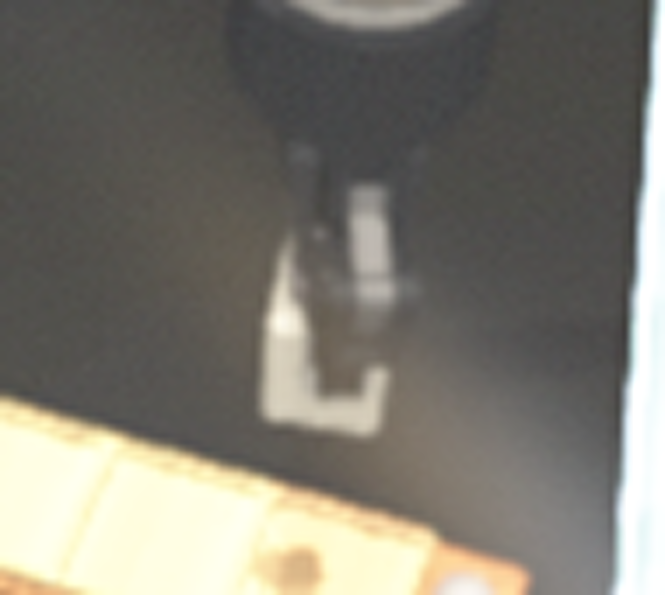

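The jar hangs upright. Its bottom edge, (262,415) to (378,432), is parallel to world x, and the jaws sit about 11° CCW of it, so it is held by the pad edges. It is stable and the turn to the new rack still lands it aligned, so I carry it gently.

```bash
python3 -m jog '[[0,1,0,0,0,0.03,255],[0.2,3,0,0,0,0.1,255],[0.5,6,0,0,0,0.18,255],[0.9,9,0,0,0,0.26,255],[1.2,12,0,0,0,0.34,255],[1.5,15,0,0,0,0.42,255],[1.8,18,0,0,0,0.48,255],[2.1,21,0,0,0,0.54,255]]';python3 -m jog '[[0,0,0,0,0,0,255]]'; python3 plan.py square new 12
```

```text
t: 34.38
tool_pos: [0.5271, 0.0111, 0.1465]
tool_rot: [-3.099, 0.482, -0.013]
contact_force: [0.2, 0.5, -0.3]
opening: 0.0425
t: 34.47
tool_pos: [0.5274, 0.0065, 0.1452]
tool_rot: [-3.099, 0.494, -0.011]
contact_force: [1.0, 0.6, -1.0]
opening: 0.0427
shift cm [18.59 23.98  1.39] turn [-0.004 -0.006  0.094] rows>= 7.3 | t 34.47 tcp [0.5274 0.0065 0.1452] F [ 1.   0.6 -1. ] op 0.0427 q6 1.76
```

```bash
python3 -m jog '[[1.5,2,0,0,0,0.03,255],[4,5,0,0,0,0.06,255],[7,9,0,0,0,0.09,255],[10,13,0,0,0,0.09,255],[13,17,0,0,0,0.09,255],[16,20.5,0,0,0,0.09,255],[18,23,0,0,0,0.09,255],[18.9,24,0,0,0,0.09,255]]';python3 -m jog '[[0,0,0,0,0,0,255],[0,0,0,0,0,0,255]]'; python3 plan.py square new 2.7
```

```text
t: 35.13
tool_pos: [0.6315, -0.2831, 0.1432]
tool_rot: [-3.073, 0.636, -0.006]
contact_force: [0.4, -0.1, 0.0]
opening: 0.0424
t: 35.3
tool_pos: [0.63, -0.2845, 0.1402]
tool_rot: [-3.07, 0.641, 0.001]
contact_force: [0.1, 0.4, -1.3]
opening: 0.0425
shift cm [-0.22 -0.42 10.17] turn [-0.005  0.002 -0.001] rows>= 2.4 | t 35.3 tcp [ 0.63   -0.2845  0.1402] F [ 0.1  0.4 -1.3] op 0.0425 q6 1.45
```

```bash
python3 -m jog '[[0.1,-0.4,1,0,0,0,255],[0.1,-0.4,2.5,0,0,0,255],[0.1,-0.4,4.5,0,0,0,255],[0.1,-0.4,6.5,0,0,0,255],[0.1,-0.4,8.5,0,0,0,255],[0.1,-0.4,9.5,0,0,0,255],[0.1,-0.4,9.5,0,0,0,255],[0.1,-0.4,9.5,0,0,0,255]]'; python3 plan.py square new 0.7
```

```text
t: 35.97
tool_pos: [0.6318, -0.2792, 0.0439]
tool_rot: [-3.07, 0.639, 0.004]
contact_force: [-0.4, 0.1, 0.3]
opening: 0.0426
shift cm [-0.18  0.1   2.54] turn [-0.005  0.004 -0.   ] rows>= 0.6 | t 35.97 tcp [ 0.6318 -0.2792  0.0439] F [-0.4  0.1  0.3] op 0.0426 q6 1.45
```

```bash
python3 -m jog '[[0.1,0.1,0.5,0,0,0,255],[0.1,0.1,1,0,0.004,0,255],[0.1,0.1,1.5,0,0.004,0,255],[0.1,0.1,1.9,0,0.004,0,255],[0.1,0.1,2.1,0,0.004,0,255],[0.1,0.1,2.1,0,0.004,0,255]]'; python3 plan.py square new 0.7;python3 -m jog '[[0,0,0.15,0,0,0,255],[0,0,0.25,0,0,0,255],[0,0,0.35,0,0,0,255],[0,0,0.45,0,0,0,255],[0,0,0.5,0,0,0,255],[0,0,0.5,0,0,0,255]]'
```

```text
t: 36.47
tool_pos: [0.6318, -0.2802, 0.0221]
tool_rot: [-3.07, 0.639, 0.0]
contact_force: [-0.5, 0.3, -1.1]
opening: 0.0424
shift cm [-0.23 -0.01  0.36] turn [-0.006  0.001 -0.001] rows>= 0.1 | t 36.47 tcp [ 0.6318 -0.2802  0.0221] F [-0.5  0.3 -1.1] op 0.0424 q6 1.45
t: 36.97
tool_pos: [0.6322, -0.2803, 0.0189]
tool_rot: [-3.07, 0.639, -0.001]
contact_force: [-3.7, 1.5, 5.7]
opening: 0.0424
```

The square jar landed at 0.0189, and it was picked at 0.0187. I release it, rise, clear the view and check.

```bash
python3 -m jog '[[0,0,0,0,0,0,0],[0,0,0,0,0,0,0],[0,0,0,0,0,0,0],[0,0,0,0,0,0,0],[0,0,0,0,0,0,0],[0,0,0,0,0,0,0]]';python3 -m jog '[[0,0,-2,0,0,0,0],[0,0,-5,0,0,0,0],[0,0,-9,0,0,0,0],[0,0,-13,0,0,0,0],[0,0,-14,0,0,0,0],[0,0,-14,0,0,0,0]]';python3 -m jog '[[-3,-4,0,0,0,0,0],[-6,-8,0,0,0,0,0],[-9,-12,0,0,0,0,0],[-11,-15,0,0,0,0,0],[-13,-18,0,0,0,0,0],[-15,-22,0,0,0,0,0],[-15,-25,0,0,0,0,0],[-15,-25,0,0,0,0,0]]'
python3 - <<'E'
from h import *
t=get_image("top")[150:240,270:400,::-1];s=get_image("side")[110:200,220:330,::-1]
cv2.imwrite("pics/n2.png",np.vstack([cv2.resize(t,(433,300),interpolation=cv2.INTER_CUBIC),cv2.resize(s,(433,300),interpolation=cv2.INTER_CUBIC)]))
cv2.imwrite("top_end.png",get_image("top")[:,:,::-1])
E
```

```text
t: 37.47
tool_pos: [0.6321, -0.2803, 0.0187]
tool_rot: [-3.07, 0.639, -0.0]
contact_force: [0.5, 0.1, -0.3]
opening: 0.0854
t: 37.97
tool_pos: [0.6348, -0.2827, 0.1654]
tool_rot: [-3.073, 0.64, -0.016]
contact_force: [0.2, -0.8, 0.5]
opening: 0.0853
t: 38.63
tool_pos: [0.5962, 0.0126, 0.1631]
tool_rot: [-3.073, 0.63, -0.012]
contact_force: [-1.7, -0.7, 0.4]
opening: 0.0853
```

View pics/n2.png

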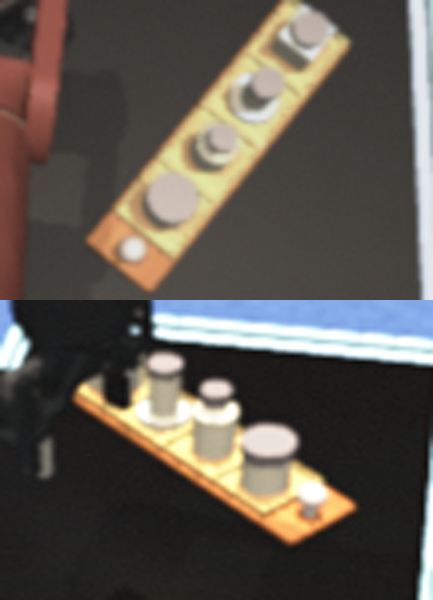

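The top half shows the caps at pot (172,199), bottle (222,137), vial (265,82) and square (311,29), with the knob at (132,249). The side half has the bottle cap at (217,88) and the pot lid at (270,141). Now the numeric check.

```bash
python3 - <<'E'
from h import *
e=np.array([np.cos(np.radians(141)),np.sin(np.radians(141))])
def f(n,uv,z):
    w=ray(n,uv,z)[0][:2]-(.5551,-.2188);return ((w@e*1000).round(1),((e[0]*w[1]-e[1]*w[0])*1000).round(1))
for nm,u,z in(("pot",(172,199),.073),("bottle",(222,137),.095),("vial",(265,82),.089),("square",(311,29),.081)):
    print(nm,f("top",[270+u[0]/3.333-.35,150+u[1]/3.333-.35],z))
for nm,u,z in(("pot",(270,141),.073),("bottle",(217,88),.095),("vial",(166,62),.089)):
    print("side",nm,f("side",[220+u[0]*110/433-.4,110+u[1]*.3-.4],z))
E
```

```text
pot (np.float64(96.5), np.float64(-0.6))
bottle (np.float64(32.2), np.float64(-1.1))
vial (np.float64(-30.9), np.float64(-2.2))
square (np.float64(-96.4), np.float64(-0.2))
side pot (np.float64(97.6), np.float64(-1.1))
side bottle (np.float64(32.3), np.float64(0.7))
side vial (np.float64(-30.1), np.float64(0.7))
```

All four are within about 2 mm of the ideal places, the arm is clear, and t is about 39 s, so I hand in.

```bash
python3 -c "
from station import *
print(get_obs()['contact_force']);print(finish_job())"
```

```text
[ 0.37858656 -0.49365393  0.35072508]
the job is handed in; nothing more can be done
None
```

All four jars now stand in the new rack in reverse order. From the knob end they are pot, bottle, footed vial, square jar. I handed the job in at about 39 s with the gripper open and clear of everything.

**Last checks:** By cap centres in the top view, the jars stand at x = 96.5, 32.2, -30.9 and -96.4 mm along the rack, in the order above. The ideal places are ±96 and ±32 mm, and all four are within 2.2 mm across the row. The side view agrees within about 3 mm for the pot, bottle and vial. The gripper hid the square jar there, so its place rests on the top view alone. Each jar touched down within 0.2 mm of the height it was picked at, and the last pictures showed them standing upright.

**What disagreed:**
- **Height reading:** the tool's z reads about 30 mm low. I found this by touching the table with the shut fingertips and corrected for it. One early approach to the pot, before the correction, stayed too high and touched nothing.
- **Jaw angle:** I judged the jaws to be turned about 15° and compensated. The grip on the square jar suggests the real error was only a few degrees. That jar was therefore held about 11° skewed to the pads (42.5 mm opening on a 38 mm body). It hung upright and landed normally.

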